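# Comb the washed chopsticks into rows on the draining board

## Task

Take the toothed comb from its rest, set its teeth down between the chopsticks that lie askew on the draining deck, and comb them lengthwise, first out to their far ends and then out to their near ends, with the teeth gliding lightly on the deck (never bearing down), so that every stick lies straight over its own row of drain slots. Do not touch the sticks with the fingers or disturb the bowl, jar and mug; hang the comb back in its rest when done.

Things in the scene. Friction and masses are not known exactly. Their poses are not given: they have to be found in the camera images.
- drainer: the draining board: a steel drip pan 330 mm long (x, away from the robot) by 250 mm wide (y), 22 mm high, origin at the centre of its underside on the worktop, with a white slotted plastic deck hung over it on two side pivots. The deck's pivot line crosses 46 mm above the origin. The deck slopes down along x by 0.01 to 0.065 rad, differently each time, and does not give under load
- deck_mid (a point): middle of the deck's upper face, 46 mm above the drainer's origin; x along the deck, away from the robot, sloping down with it, z square to the deck. The deck is 284 mm long and 204 mm wide inside a rim 11 mm high. Four rows of dark drain slots run along x at y = +51, +17, -17 and -51 mm from here; the sticks start up to 20 mm from them and turned by up to 0.3 rad either way
- stick_a: bamboo chopstick, 200 mm long, square and tapered from 8 mm (lacquered red-brown end) to 5 mm at the tip, 12 g, lying askew on the deck. Origin: middle of its length on the underside; x along the stick towards the tip
- stick_b: second chopstick, the same
- stick_c: third chopstick, the same
- stick_d: fourth chopstick, the same
- comb_grip (a point): centre of the comb's wooden grip bar: 224 mm long (comb's y), 22 mm thick (x), 30 mm high; comb 0.28 kg. Under it a steel blade 4 mm thick, 151 mm wide, with five teeth 15 mm wide at y = -68, -34, 0, 34, 68 mm, gaps 19 mm wide, 32 mm deep. Tooth tips lie 78 to 102 mm below this point: the blade is clamped at a new height each time. It is springy: 1 mm for 8 N. Grip across the 22 mm
- rest_seat (a point): where the centre of the grip bar is when the comb hangs in its rest: a wooden base 236 x 90 mm with two forked uprights 202 mm apart along y, on whose ledges, 15 mm below this point, the bar's ends lie. The forks are 27 mm wide, flared at the top, and reach 22 mm above this point. y along the bar, z up. The comb may go in either way round
- bowl: bystander: blue ceramic bowl, 110 mm across, 58 mm high, on the side of the worktop opposite the rest. Origin: centre of its foot
- jar: bystander: amber glass jar, 60 mm across, 85 mm high, to the left, beyond the rest or the bowl. Origin: centre of its foot
- mug: bystander: white mug, 76 mm across, 85 mm high, to the right, beyond the rest or the bowl. Origin: centre of its foot

How it is judged (in metres and radians):
On the way, in this order (a step that is already met when the one before it is completed fails the run):
1. the comb's teeth, resting on the deck, have been run out to the far end of the sticks (over 70 mm beyond the deck's centre) (x of comb_grip in the frame of deck_mid above 0.07 m and y of comb_grip in the frame of deck_mid between -0.02 and 0.02 m and contact force between comb and drainer above 0.3 N), for 0.05 s.
2. the comb's teeth, resting on the deck, have been drawn back to the near end of the sticks (over 70 mm on the robot's side of the deck's centre) (x of comb_grip in the frame of deck_mid below -0.07 m and y of comb_grip in the frame of deck_mid between -0.02 and 0.02 m and contact force between comb and drainer above 0.3 N), for 0.05 s.
At the end, for the whole second after the job is handed in: Each row of drain slots has one stick down on the deck over it (middle within 11 mm of the row, within 0.09 rad of the deck's length); the comb hangs upright in its rest (grip centre within 12 mm of the seat, tilt under 0.10 rad); all still ((y of stick_a in the frame of deck_mid between 0.04 and 0.062 m or y of stick_b in the frame of deck_mid between 0.04 and 0.062 m or y of stick_c in the frame of deck_mid between 0.04 and 0.062 m or y of stick_d in the frame of deck_mid between 0.04 and 0.062 m) and (y of stick_a in the frame of deck_mid between 0.006 and 0.028 m or y of stick_b in the frame of deck_mid between 0.006 and 0.028 m or y of stick_c in the frame of deck_mid between 0.006 and 0.028 m or y of stick_d in the frame of deck_mid between 0.006 and 0.028 m) and (y of stick_a in the frame of deck_mid between -0.028 and -0.006 m or y of stick_b in the frame of deck_mid between -0.028 and -0.006 m or y of stick_c in the frame of deck_mid between -0.028 and -0.006 m or y of stick_d in the frame of deck_mid between -0.028 and -0.006 m) and (y of stick_a in the frame of deck_mid between -0.062 and -0.04 m or y of stick_b in the frame of deck_mid between -0.062 and -0.04 m or y of stick_c in the frame of deck_mid between -0.062 and -0.04 m or y of stick_d in the frame of deck_mid between -0.062 and -0.04 m) and angle between the x axis of each of stick_a, stick_b, stick_c, stick_d and the x axis of deck_mid, either way round below 0.09 rad and z of stick_a in the frame of deck_mid between -0.003 and 0.005 m and linear speed of each of stick_a, stick_b, stick_c, stick_d, comb below 0.02 m/s and z of stick_b in the frame of deck_mid between -0.003 and 0.005 m and z of stick_c in the frame of deck_mid between -0.003 and 0.005 m and z of stick_d in the frame of deck_mid between -0.003 and 0.005 m and distance between comb_grip and rest_seat below 0.012 m and angle between comb's own z axis and vertical below 0.1 rad); the robot touches nothing.
It fails at once if the comb bears down on the deck or its rims with more than 12 N (contact force between comb and drainer above 12 N).
It fails at once if the comb presses a stick with more than 12 N (contact force between comb and stick_a above 12 N or contact force between comb and stick_b above 12 N or contact force between comb and stick_c above 12 N or contact force between comb and stick_d above 12 N).
It fails at once if the fingers touch a stick (contact force between the fingers and stick_a above 0.5 N or contact force between the fingers and stick_b above 0.5 N or contact force between the fingers and stick_c above 0.5 N or contact force between the fingers and stick_d above 0.5 N).
It fails at once if the bowl, the jar or the mug is pushed more than 20 mm (distance of any of bowl, jar, mug from where it was at the start of the episode above 0.02 m).
It also fails if it takes over 64 s, if anything falls off the work surface, if the arm or the gripper's body presses on something with over 40 N, if the wrist force passes 120 N, or if a joint passes its speed limit or range.

## Robot

A 6-joint arm with a two-finger parallel gripper is mounted at the origin on the work surface. World frame = base frame: x ahead of the robot, y to its left, z up, the work surface at z = 0. Lengths are in mm, angles in rad, forces in N, time in s.
With the tool pointing down it reaches from about 250 to 800 mm from the base axis. Payload 8.5 kg.
Tool frame: the origin (TCP) lies where the fingers leave the gripper's body, on its centre line; the fingertips stand 73 mm ahead of it and the grasp point (between the pads) lies 54 mm ahead of it; z points along the fingers, y is the direction in which the jaws open and shut (so a half turn about z gives the same grasp; the last joint's range is limited). The gripper opens to 85 mm and grips with 20 to 120 N. Pads are 22 mm wide; open, the fingers measure 114 mm over their backs; the gripper's body (76 mm by 85 mm) begins 54 mm behind the grasp point. The pads swing forward as they close: fully open they stand 13 mm farther back than shut.
Start: joints at [-1.278, 0.238, -0.013, 1.319, 0, 1.571], TCP at [151.521, -502.621, 303.876] pointing down, gripper open.
Joint ranges: [-2.66, 2.66], [-1.03, 1.9], [-1.14, 1.46], [-1.82, 2.27], [-1.45, 1.34], [-3.14, 3.14]. Speed limits (rad/s): [2.22, 2.22, 2.79, 3.14, 3.14, 3.14].

## Interface

Orientations are given as a rotation vector (axis times angle).
In Python, from bench import readout, viewer, hand_in gives the robot as it stands.
- The arm moves only by the tool servo_tool, never from a script. Its argument "steps" is one flat list of numbers, 7 for each row, row after row: the shift along the tool's x, y, z in units of 0.04 m (1.0 is 0.04 m), then the turn, a rotation vector about the tool's x, y, z in units of 120 degrees (1.0 is 120 degrees), then the opening, from -1 (shut) to 1 (fully open). In form: [dx, dy, dz, rx, ry, rz, claw, dx, dy, dz, rx, ry, rz, claw, ...]. A call has 1 to 12 rows; each row shifts and turns the pose as measured when the row begins, along the tool's axes as they then stand; what a row does not reach is not made up. A row lasts 1/12 s, in which the tool goes at most 41.7 mm and 7.16 degrees, less where a joint would pass 70% of its speed; a pose out of reach is approached as far as the arm can. A call with a number of a shift or a turn outside -1 to 1 is refused whole. A call with a gripper value outside its range is refused whole. The fingers move at their own pace and stop on an object; "newtons" is the grip in N (left out, the last holds). Time passes only in rows, so rows that do not move let the fingers close. It gives the time, the measured TCP pose, the force and the opening at its end, in the units of the state.
- readout.state(): the state, without advancing time (a new reading comes with each control period).
- viewer.grab_frame(name): name is "scene" or "top"; returns a dict with "frame" (384x512x3 uint8, blue, green, red), "fx", "fy", "cx", "cy" (pixels), "rvec" (rotation vector, rad) and "tvec" (3), from world to camera coordinates, as OpenCV has them. Camera axes: x right, y down, z forward; pixel columns grow to the right and rows downward; lengths in mm; the calibration is good to about 2 mm. A picture is of the moment at which its call begins. There is no depth.
- hand_in(): hands the job in, once; it reports no verdict.
The state is a dict: "time": time; "joint_pos": joint angles; "joint_velocities": joint speeds; "joint_torque": joint torques, N m; "ee_pos": TCP position; "orientation": TCP orientation; "ft_force": force on the tool from outside, world axes, zero at the start; "ft_torque": the same for the moment, N m; "opening": finger opening in mm.
Only numpy, scipy, OpenCV 4.12 (cv2) and the standard library are available. Lean on these libraries where they do the work, as an engineer would, in place of code of your own. Each camera call takes 0.05 s, during which the arm holds its last target.

## Working session

There is one attempt and no reset: what is moved stays moved. The work goes in short steps, Python scripts to look and compute and a tool call to move; the robot and the scene stay as the last step left them, time stands still between calls to the robot, and variables do not carry over. Pictures are saved under pics/ and viewed, and the job is handed in when it is done.

Besides the shell and the picture viewer there is one more tool, called by a JSON object that holds its "fn" and its "kwargs", one argument or row to a line. servo_tool: Moves the arm, as the interface text tells. Shifts and turns lie within -1 to 1; 1 stands for 0.04 m of shift or 120 degrees of turn. Its arguments: {"type":"object","properties":{"steps":{"type":"array"},"newtons":{"type":"number"}},"required":["steps"]}

```bash
ls; mkdir -p pics; python3 - <<'E'
from bench import readout, viewer
import cv2
print(readout.state())
for n in ("scene","top"):
    f=viewer.grab_frame(n); cv2.imwrite(f"pics/{n}0.png",f["frame"])
    print(n,{k:f[k] for k in f if k!="frame"})
E
```

```text
pics
{'time': 0.0, 'joint_pos': array([-1.27800073e+00,  2.38803765e-01, -1.42342230e-02,  1.31921324e+00,
        3.76350820e-05,  1.57076261e+00]), 'joint_velocities': array([ 8.90143833e-05,  4.13403631e-04, -5.29083610e-04,  1.23620763e-03,
       -4.99357755e-04, -1.51023613e-05]), 'joint_torque': array([-1.31152818e-03, -5.38780546e+01,  3.46446025e+01,  1.80185580e-02,
       -1.01947278e-04,  9.76577326e-06]), 'ee_pos': array([ 151.45114585, -502.36183631,  303.27329658]), 'orientation': array([-3.10654983e+00, -4.58122706e-01,  2.74727247e-04]), 'ft_force': array([-0.05952868,  0.33360781,  0.47058566]), 'ft_torque': array([0.00970172, 0.0271116 , 0.0138117 ]), 'opening': 85.05355323649815}
scene {'fx': 443.47716700059595, 'fy': 443.47716700059595, 'cx': 255.40920958956872, 'cy': 191.1380644462961, 'rvec': array([ 1.59476647,  2.04892821, -0.79601745]), 'tvec': array([ 154.31054901, -385.48692743, 1381.51557034])}
top {'fx': 346.8926854392392, 'fy': 346.8926854392392, 'cx': 254.63604161897786, 'cy': 193.50248802389498, 'rvec': array([ 2.15073958, -2.13679598,  0.07196166]), 'tvec': array([ 14.07570581, 607.07002693, 725.64544072])}
```

View pics/scene0.png

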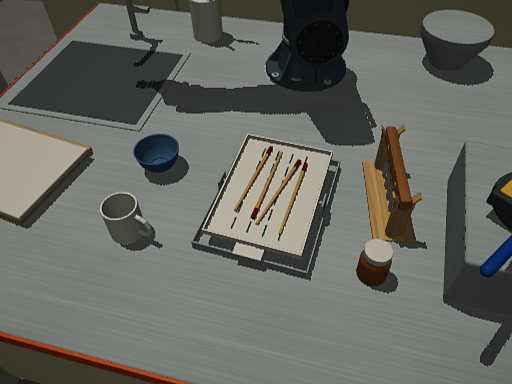

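View pics/top0.png

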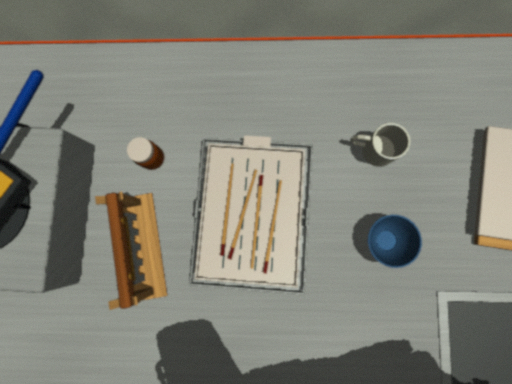

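```bash
python3 - <<'E'
import cv2
t=cv2.imread('pics/top0.png'); s=cv2.imread('pics/scene0.png')
c=t[130:300,180:320]; cv2.imwrite('pics/t_deck.png',cv2.resize(c,None,fx=3.5,fy=3.5,interpolation=cv2.INTER_CUBIC))
c=t[180:320,90:180]; cv2.imwrite('pics/t_rest.png',cv2.resize(c,None,fx=4,fy=4,interpolation=cv2.INTER_CUBIC))
c=s[120:280,185:345]; cv2.imwrite('pics/s_deck.png',cv2.resize(c,None,fx=3.5,fy=3.5,interpolation=cv2.INTER_CUBIC))
c=s[115:250,350:425]; cv2.imwrite('pics/s_rest.png',cv2.resize(c,None,fx=4,fy=4,interpolation=cv2.INTER_CUBIC))
E
```

```text
(no output)
```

View pics/t_deck.png

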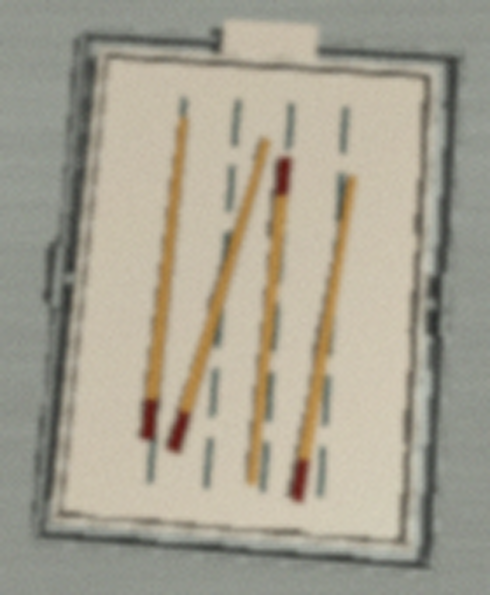

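View pics/t_rest.png

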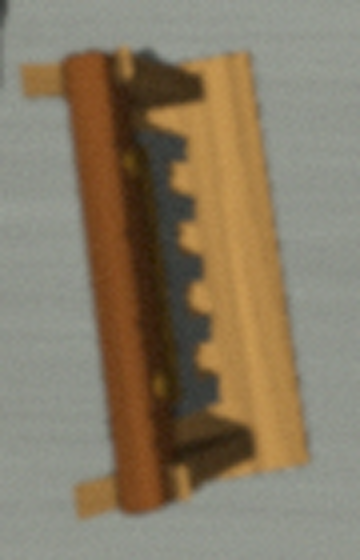

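View pics/s_deck.png

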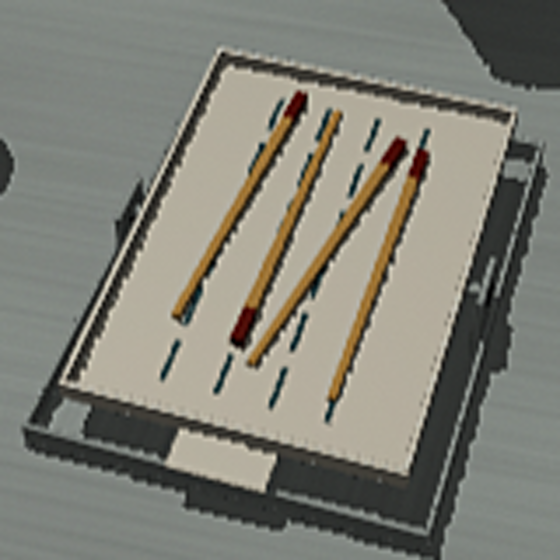

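View pics/s_rest.png

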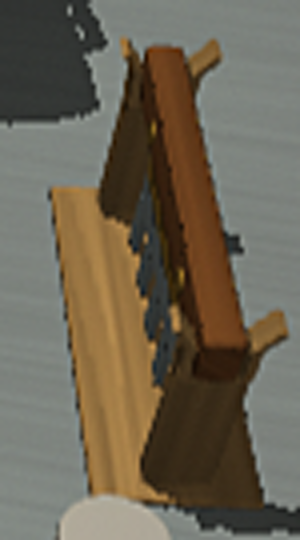

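```bash
cat > h.py <<'E'
import numpy as np, cv2
from scipy.optimize import least_squares
from scipy.spatial.transform import Rotation as R
C={'scene':dict(f=443.47716700059595,cx=255.40920958956872,cy=191.1380644462961,r=np.array([1.59476647,2.04892821,-0.79601745]),t=np.array([154.31054901,-385.48692743,1381.51557034])),
'top':dict(f=346.8926854392392,cx=254.63604161897786,cy=193.50248802389498,r=np.array([2.15073958,-2.13679598,0.07196166]),t=np.array([14.07570581,607.07002693,725.64544072]))}
def proj(n,P):
    c=C[n]; K=np.array([[c['f'],0,c['cx']],[0,c['f'],c['cy']],[0,0,1.]])
    return cv2.projectPoints(np.asarray(P,float).reshape(-1,1,3),c['r'],c['t'],K,None)[0].reshape(-1,2)
def ray(n,uv):
    c=C[n]; Rm=cv2.Rodrigues(c['r'])[0]
    d=np.array([(uv[0]-c['cx'])/c['f'],(uv[1]-c['cy'])/c['f'],1.])@Rm
    return -Rm.T@c['t'], d
def onplane(n,uv,p0,nv):
    o,d=ray(n,uv); return o+d*((np.asarray(p0)-o)@nv)/(d@nv)
def crop(u,o,s): # crop px -> image px
    u=np.asarray(u,float); return (u+.5)/s-.5+np.array(o)
def Tdeck(p): # x,y,z,yaw,slope
    Rm=R.from_euler('zy',[p[3],p[4]]).as_matrix(); return np.array(p[:3]),Rm
E
cat > fit.py <<'E'
from h import *
tf=crop([(184,97),(238,98),(291,103),(346,107),(150,483),(207,488),(262,490),(320,495)],(180,130),3.5)
sf=crop([(330,420),(272,407),(217,392),(165,380),(426,130),(378,120),(330,108),(280,100)],(185,120),3.5)
ys=[51,17,-17,-51]
def f(p):
    o,Rm=Tdeck(p); L=p[5]
    P=[o+Rm@np.array([sx*L,y,0]) for sx in (1,-1) for y in ys]
    return np.r_[(proj('top',P)-tf).ravel(),(proj('scene',P)-sf).ravel()]
for name,fix in (('free',None),('z46',46)):
    g=(lambda p:f(p)) if fix is None else (lambda p:f(np.r_[p[:2],fix,p[2:]]))
    x0=[600,0,46,0,0.03,110] if fix is None else [600,0,0,0.03,110]
    r=least_squares(g,x0,loss='soft_l1'); print(name,r.x.round(3),'rms',np.sqrt((r.fun**2).mean()).round(2)); print(r.fun.reshape(2,-1,2).round(1).tolist())
tt=crop([(68,55),(103,55),(163,500),(120,510)],(90,180),4)
ss=crop([(147,48),(183,48),(245,347),(198,350)],(350,115),4)
print('bar top',[ (proj('top',[o])).round() for o in []])
# triangulate ends: midpoints
for a,b,nm in ((tt[:2].mean(0),ss[2:].mean(0),'far'),(tt[2:].mean(0),ss[:2].mean(0),'near')):
    o1,d1=ray('top',a);o2,d2=ray('scene',b)
    s=np.linalg.lstsq(np.c_[d1,-d2],o2-o1,rcond=None)[0]
    p=o1+d1*s[0];q=o2+d2*s[1]; print(nm,((p+q)/2).round(1),np.linalg.norm(p-q).round(1))
for n in C: print(n,ray(n,(0,0))[0].round())
E
python3 fit.py
```

```text
free [ 5.64703e+02  2.46670e+01  4.60790e+01 -6.00000e-02  6.10000e-02
  1.19387e+02] rms 0.28
[[[-0.1, -0.1], [-0.2, 0.5], [0.0, -0.0], [-0.2, -0.3], [0.2, -0.2], [0.0, -0.4], [0.6, 0.3], [0.3, 0.1]], [[-0.4, 0.3], [0.2, -0.1], [0.2, 0.2], [-0.4, -0.4], [0.4, -0.0], [0.1, -0.1], [-0.0, 0.4], [0.6, -0.2]]]
z46 [ 5.64680e+02  2.46640e+01 -6.00000e-02  6.10000e-02  1.19396e+02] rms 0.28
[[[-0.1, -0.1], [-0.2, 0.5], [0.0, 0.0], [-0.2, -0.2], [0.2, -0.2], [0.0, -0.4], [0.6, 0.3], [0.3, 0.1]], [[-0.4, 0.3], [0.2, -0.1], [0.2, 0.2], [-0.4, -0.3], [0.4, -0.0], [0.1, -0.1], [-0.0, 0.4], [0.6, -0.2]]]
bar top []
far [596.7 297.3 119.9] 1.8
near [382.3 257.3 124.1] 0.3
scene [1203.  167.  778.]
top [523. -15. 788.]
```

```bash
cat > fit2.py <<'E'
from h import *
o,Rm=Tdeck([564.7,24.7,46,-0.060,0.061]); n=Rm[:,2]
T={'A':[(183,117),(148,438)],'B':[(265,140),(176,450)],'C':[(252,483),(284,158)],'D':[(350,178),(298,498)]}
S={'A':[(333,400),(420,155)],'B':[(253,362),(398,140)],'C':[(335,112),(242,342)],'D':[(178,318),(297,95)]}
for k in T:
    out=[]
    for cam,d,off in (('top',T,(180,130)),('scene',S,(185,120))):
        for i,(uv) in enumerate(d[k]):
            h=[5,8][i]
            P=onplane(cam,crop(uv,off,3.5),o+n*h,n); out.append((Rm.T@(P-o))[:2])
    out=np.array(out); m=(out[:2]+out[2:])/2
    t,b=m; mid=(t+b)/2
    print(k,out.round(1).tolist(),'len',np.linalg.norm(t-b).round(1),'mid',mid.round(1),'ang',np.arctan((t-b)[1]/(t-b)[0]).round(3))
    print('   y at x=-90..90', [(x,round(float(t[1]+(x-t[0])*(b-t)[1]/(b-t)[0]),1)) for x in range(-90,91,15)])
tt=crop([(68,55),(103,55),(163,500),(120,510)],(90,180),4)
ss=crop([(245,347),(198,350),(147,48),(183,48)],(350,115),4)
# order: far end +y side, far -y ; near -y, near +y
def box(p):
    Rz=R.from_euler('z',p[3]).as_matrix()
    return [np.array(p[:3])+Rz@np.array(v) for v in ((112,11,15),(112,-11,15),(-112,-11,15),(-112,11,15))]
def f(p):
    P=box(p); return np.r_[(proj('top',P)-tt).ravel(),(proj('scene',P)-np.array([ss[0],ss[1],ss[2],ss[3]])).ravel()]
r=least_squares(f,[489,277,107,.185],loss='soft_l1'); print(r.x.round(3),r.fun.reshape(2,-1,2).round(1).tolist())
np.save('bar.npy',r.x)
import cv2
for cam in ('top','scene'):
    im=cv2.imread(f'pics/{cam}0.png'); im=cv2.resize(im,None,fx=4,fy=4,interpolation=cv2.INTER_CUBIC)
    q=((proj(cam,box(r.x))+.5)*4-.5); Rz=R.from_euler('z',r.x[3]).as_matrix()
    cv2.polylines(im,[q.round().astype(int)],True,(0,255,0),1)
    low=[r.x[:3]+Rz@np.array(v) for v in ((112,11,-15),(112,-11,-15),(-112,-11,-15),(-112,11,-15))]
    q=((proj(cam,low)+.5)*4-.5); cv2.polylines(im,[q.round().astype(int)],True,(255,255,0),1)
    for h in (78,90,102):
        L=[r.x[:3]+Rz@np.array([yy,0,-h]) for yy in (-75.5,75.5)]
        q=((proj(cam,L)+.5)*4-.5); cv2.polylines(im,[q.round().astype(int)],False,(0,0,255),1)
    c=im[680:1280,350:720] if cam=='top' else im[440:1000,1380:1720]
    cv2.imwrite(f'pics/ov_{cam}.png',c)
E
python3 fit2.py
```

```text
A [[105.0, 49.5], [-93.3, 53.8], [107.8, 50.2], [-89.1, 52.9]] len 197.6 mid [ 7.6 51.6] ang -0.017
   y at x=-90..90 [(-90, 53.3), (-75, 53.0), (-60, 52.8), (-45, 52.5), (-30, 52.3), (-15, 52.0), (0, 51.7), (15, 51.5), (30, 51.2), (45, 51.0), (60, 50.7), (75, 50.4), (90, 50.2)]
B [[93.4, -2.7], [-99.1, 36.5], [95.8, -2.6], [-97.9, 35.8]] len 197.0 mid [-2.  16.8] ang -0.198
   y at x=-90..90 [(-90, 34.4), (-75, 31.4), (-60, 28.4), (-45, 25.4), (-30, 22.4), (-15, 19.4), (0, 16.4), (15, 13.4), (30, 10.3), (45, 7.3), (60, 4.3), (75, 1.3), (90, -1.7)]
C [[-115.1, -9.8], [82.0, -15.4], [-113.4, -11.7], [85.9, -12.6]] len 198.2 mid [-15.1 -12.4] ang -0.016
   y at x=-90..90 [(-90, -11.2), (-75, -11.4), (-60, -11.7), (-45, -11.9), (-30, -12.1), (-15, -12.4), (0, -12.6), (15, -12.9), (30, -13.1), (45, -13.3), (60, -13.6), (75, -13.8), (90, -14.1)]
D [[72.6, -56.7], [-121.6, -37.6], [78.2, -56.1], [-118.7, -40.0]] len 196.3 mid [-22.4 -47.6] ang -0.09
   y at x=-90..90 [(-90, -41.5), (-75, -42.9), (-60, -44.2), (-45, -45.6), (-30, -46.9), (-15, -48.3), (0, -49.6), (15, -51.0), (30, -52.3), (45, -53.7), (60, -55.0), (75, -56.4), (90, -57.7)]
[4.88980e+02 2.77385e+02 1.06133e+02 1.75000e-01] [[[-0.5, -0.5], [1.6, -2.4], [0.6, 1.9], [0.0, 1.3]], [[0.3, 1.1], [0.4, -0.3], [-0.3, -0.2], [0.6, 0.2]]]
```

```bash
python3 - <<'E'
import cv2,numpy as np
a=cv2.imread('pics/ov_top.png');b=cv2.imread('pics/ov_scene.png')
h=max(a.shape[0],b.shape[0]); a=cv2.copyMakeBorder(a,0,h-a.shape[0],0,0,0);b=cv2.copyMakeBorder(b,0,h-b.shape[0],0,0,0)
cv2.imwrite('pics/ov.png',np.hstack([a,b]))
from bench import readout
from scipy.spatial.transform import Rotation as R
print(R.from_rotvec(readout.state()['orientation']).as_matrix().round(3))
E
```

```text
[[ 0.957  0.289 -0.   ]
 [ 0.289 -0.957  0.001]
 [ 0.    -0.001 -1.   ]]
```

View pics/ov.png

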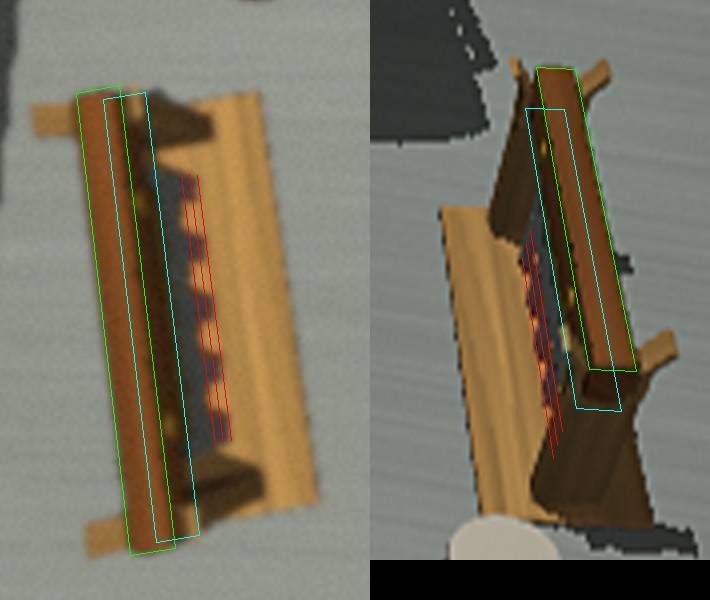

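{"fn": "servo_tool", "kwargs": {
  "steps": [0, -0.9, 0, 0, 0, -0.055, 1, 0, -0.9, 0, 0, 0, -0.055, 1],
  "newtons": 70
}}

```text
time: 0.27
ee_pos: [128.1, -438.0, 300.8]
orientation: [-3.031, -0.817, -0.0]
ft_force: [-0.1, 0.1, 0.6]
opening: 85.1
```

```bash
python3 - <<'E'
from bench import readout
from h import *
s=readout.state(); print(s['time'],s['joint_pos'].round(3),s['ee_pos'].round(1),R.from_rotvec(s['orientation']).as_matrix().round(3),s['ft_force'])
E
```

```text
0.2667 [-1.286  0.123 -0.167  1.283  0.     1.328] [ 128.1 -438.   300.8] [[ 0.864  0.503 -0.001]
 [ 0.503 -0.864  0.002]
 [ 0.001 -0.002 -1.   ]] [-0.12784744  0.09042562  0.56775953]
```

```bash
cat > plan.py <<'E'
import sys,json
from h import *
from bench import readout
def plan(pos,Rt,claw,vmax=36,wmax=6.6,frac=None):
    """rows to target world pos & rotation, from measured pose"""
    s=readout.state(); p=s['ee_pos'].copy(); Rc=R.from_rotvec(s['orientation'])
    pos=np.asarray(pos,float)
    n=max(np.linalg.norm(pos-p)/vmax, np.degrees((Rc.inv()*Rt).magnitude())/wmax); n=int(np.ceil(n)); rows=[]
    for i in range(n):
        k=n-i
        d=Rc.inv().apply((pos-p)/k)/40; w=(Rc.inv()*Rt).as_rotvec()/k
        d=d.round(3 if vmax<5 else 2); wu=(np.degrees(w)/120).round(3)
        rows.append([*d,*wu,claw]); p=p+Rc.apply(d*40); Rc=Rc*R.from_rotvec(np.radians(wu*120))
    print(n,'rows; end',p.round(1))
    for j in range(0,n,12): print([float(v) for r in rows[j:j+12] for v in r])
def down(psi): # tool x yaw psi, z down
    return R.from_matrix(np.array([[np.cos(psi),np.sin(psi),0],[np.sin(psi),-np.cos(psi),0],[0,0,-1.]]))
def st():
    s=readout.state(); Rc=R.from_rotvec(s['orientation']).as_matrix()
    print(round(float(s['time']),2),'p',s['ee_pos'].round(2),'psi',np.arctan2(Rc[1,0],Rc[0,0]).round(4),'z',Rc[:,2].round(4),'F',s['ft_force'].round(2),'T',s['ft_torque'].round(2),'op',round(float(s['opening']),1),'j',s['joint_pos'].round(2))
E
python3 -c "
from plan import *
plan([440,-80,290],down(2.0),1)"
```

```text
14 rows; end [440.1 -79.8 290.2]
[0.8, -0.27, 0.02, -0.0, -0.0, -0.05, 1.0, 0.83, -0.19, 0.02, -0.0, -0.0, -0.05, 1.0, 0.84, -0.1, 0.02, -0.0, -0.0, -0.05, 1.0, 0.85, -0.01, 0.02, -0.0, -0.0, -0.05, 1.0, 0.84, 0.08, 0.02, -0.0, -0.0, -0.05, 1.0, 0.83, 0.17, 0.02, -0.0, -0.0, -0.05, 1.0, 0.81, 0.25, 0.02, -0.0, -0.0, -0.05, 1.0, 0.78, 0.33, 0.02, -0.0, -0.0, -0.05, 1.0, 0.74, 0.41, 0.02, -0.0, -0.0, -0.051, 1.0, 0.69, 0.49, 0.02, -0.0, -0.0, -0.05, 1.0, 0.64, 0.56, 0.02, 0.0, -0.0, -0.051, 1.0, 0.57, 0.63, 0.02, 0.0, -0.0, -0.05, 1.0]
[0.51, 0.68, 0.02, 0.0, -0.001, -0.051, 1.0, 0.43, 0.74, 0.02, 0.0, -0.0, -0.05, 1.0]
```

{"fn": "servo_tool", "kwargs": {
  "steps": [0.8, -0.27, 0.02, 0, 0, -0.05, 1, 0.83, -0.19, 0.02, 0, 0, -0.05, 1, 0.84, -0.1, 0.02, 0, 0, -0.05, 1, 0.85, -0.01, 0.02, 0, 0, -0.05, 1, 0.84, 0.08, 0.02, 0, 0, -0.05, 1, 0.83, 0.17, 0.02, 0, 0, -0.05, 1, 0.81, 0.25, 0.02, 0, 0, -0.05, 1, 0.78, 0.33, 0.02, 0, 0, -0.05, 1, 0.74, 0.41, 0.02, 0, 0, -0.05, 1, 0.69, 0.49, 0.02, 0, 0, -0.05, 1, 0.64, 0.56, 0.02, 0, 0, -0.05, 1, 0.57, 0.63, 0.02, 0, 0, -0.05, 1]
}}

```text
time: 1.27
ee_pos: [389.1, -107.8, 289.6]
orientation: [-1.906, -2.49, -0.003]
ft_force: [0.7, -1.2, -0.3]
opening: 85.5
```

```bash
python3 -c "
from plan import *
st()
plan([489,277,250],down(3.317),1)"
```

```text
1.27 p [ 389.09 -107.85  289.6 ] psi 1.8349 z [-0.0032  0.0052 -1.    ] F [ 0.71 -1.23 -0.32] T [-0.07 -0.07  0.03] op 85.5 j [-0.27  0.04 -0.29  1.25  0.    1.03]
13 rows; end [489.2 277.  250.2]
[0.66, 0.38, 0.08, 0.0, -0.0, -0.054, 1.0, 0.62, 0.45, 0.08, 0.0, -0.0, -0.054, 1.0, 0.56, 0.52, 0.08, 0.0, -0.0, -0.055, 1.0, 0.5, 0.58, 0.08, 0.0, -0.0, -0.054, 1.0, 0.43, 0.63, 0.08, 0.0, -0.0, -0.055, 1.0, 0.35, 0.68, 0.08, 0.0, -0.0, -0.054, 1.0, 0.28, 0.71, 0.08, 0.0, -0.0, -0.055, 1.0, 0.19, 0.74, 0.08, 0.0, -0.0, -0.054, 1.0, 0.11, 0.76, 0.08, 0.0, -0.0, -0.055, 1.0, 0.02, 0.76, 0.08, 0.001, -0.0, -0.054, 1.0, -0.07, 0.76, 0.08, 0.001, -0.001, -0.055, 1.0, -0.15, 0.75, 0.07, 0.0, -0.0, -0.054, 1.0]
[-0.24, 0.73, 0.07, 0.001, -0.001, -0.055, 1.0]
```

{"fn": "servo_tool", "kwargs": {
  "steps": [0.66, 0.38, 0.08, 0, 0, -0.054, 1, 0.62, 0.45, 0.08, 0, 0, -0.054, 1, 0.56, 0.52, 0.08, 0, 0, -0.055, 1, 0.5, 0.58, 0.08, 0, 0, -0.054, 1, 0.43, 0.63, 0.08, 0, 0, -0.055, 1, 0.35, 0.68, 0.08, 0, 0, -0.054, 1, 0.28, 0.71, 0.08, 0, 0, -0.055, 1, 0.19, 0.74, 0.08, 0, 0, -0.054, 1, 0.11, 0.76, 0.08, 0, 0, -0.055, 1, 0.02, 0.76, 0.08, 0, 0, -0.054, 1, -0.07, 0.76, 0.08, 0, 0, -0.055, 1, -0.15, 0.75, 0.07, 0, 0, -0.054, 1]
}}

```text
time: 2.27
ee_pos: [471.9, 269.9, 248.7]
orientation: [0.21, -3.129, -0.006]
ft_force: [0.8, -0.2, 0.2]
opening: 85.6
```

```bash
python3 -c "
from plan import *
st()
plan([489,277,225],down(3.317),1)"
```

```text
2.27 p [471.89 269.93 248.74] psi -3.0076 z [-0.0055  0.0032 -1.    ] F [ 0.78 -0.24  0.17] T [-0.01 -0.04 -0.01] op 85.6 j [ 0.52  0.3  -0.08  1.2   0.01  0.38]
1 rows; end [489.  277.2 225.1]
[-0.45, 0.12, 0.59, 0.002, -0.002, -0.02, 1.0]
```

{"fn": "servo_tool", "kwargs": {
  "steps": [-0.45, 0.12, 0.59, 0.002, -0.002, -0.02, 1, 0, 0, 0, 0, 0, 0, 1]
}}

```text
time: 2.43
ee_pos: [489.8, 283.5, 223.1]
orientation: [0.3, -3.127, -0.002]
ft_force: [-0.8, -1.3, -0.9]
opening: 85.6
```

```bash
cat > look.py <<'E'
import sys
from plan import *
from bench import viewer
def look(tag,crops,s=4):
    ims=[]
    for n,(x0,y0,x1,y1) in crops.items():
        f=viewer.grab_frame(n)['frame']; cv2.imwrite(f'pics/raw_{n}_{tag}.png',f)
        ims.append(cv2.resize(f[y0:y1,x0:x1],None,fx=s,fy=s,interpolation=cv2.INTER_CUBIC))
    h=max(i.shape[0] for i in ims); ims=[cv2.copyMakeBorder(i,0,h-i.shape[0],0,0,0) for i in ims]
    cv2.imwrite(f'pics/{tag}.png',np.hstack(ims))
E
python3 -c "
from look import *
st()
look('g1',{'top':(70,170,190,320),'scene':(340,90,420,240)})"
```

```text
2.43 p [489.77 283.5  223.13] psi -2.9504 z [-1.0e-04  1.1e-03 -1.0e+00] F [-0.76 -1.29 -0.91] T [-0.02  0.07 -0.03] op 85.6 j [ 0.52  0.34 -0.07  1.15  0.    0.33]
```

View pics/g1.png

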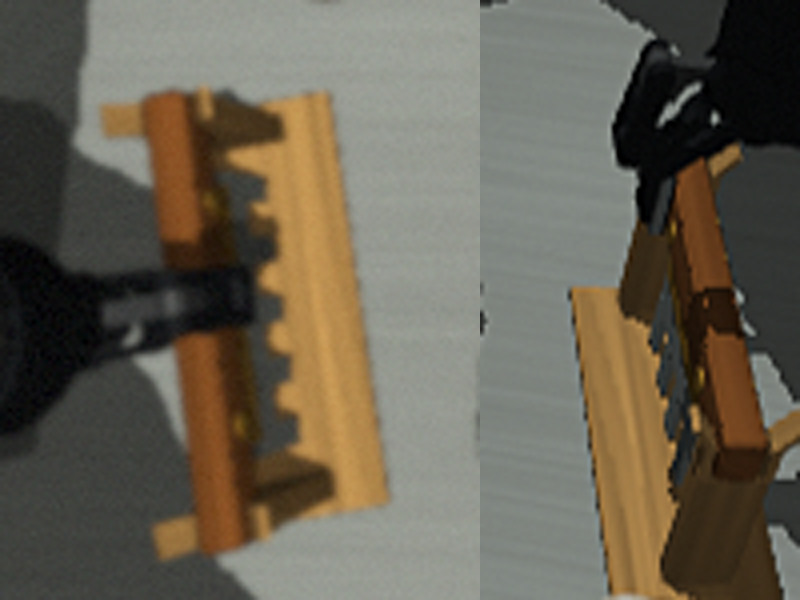

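```bash
python3 -c "
from plan import *
st()
plan([489,277.4,161],down(3.317),1,vmax=22)"
```

```text
2.53 p [488.84 282.2  226.44] psi -2.9553 z [ 9.0e-04  2.4e-03 -1.0e+00] F [-0.21  0.18  1.12] T [ 0.   -0.03  0.03] op 85.3 j [ 0.52  0.34 -0.07  1.16  0.    0.34]
3 rows; end [489.  277.4 160.8]
[0.01, -0.04, 0.55, 0.0, 0.0, 0.002, 1.0, 0.01, -0.04, 0.54, 0.001, 0.0, 0.002, 1.0, 0.0, -0.04, 0.55, 0.0, 0.001, 0.001, 1.0]
```

{"fn": "servo_tool", "kwargs": {
  "steps": [0.01, -0.04, 0.55, 0, 0, 0.002, 1, 0.01, -0.04, 0.54, 0, 0, 0.002, 1, 0, -0.04, 0.45, 0, 0, 0.002, 1, 0, 0, 0, 0, 0, 0, 1, 0, 0, 0, 0, 0, 0, 1]
}}

```text
time: 2.95
ee_pos: [488.4, 274.4, 168.1]
orientation: [-0.257, 3.127, 0.006]
ft_force: [0.6, 0.1, -0.3]
opening: 85.5
```

```bash
python3 -c "
from look import *
st()
look('g2',{'top':(70,170,190,320),'scene':(340,90,420,240)})
plan([489,277.4,161],down(3.317),1,vmax=22)"
```

```text
2.95 p [488.41 274.36 168.11] psi -2.9773 z [ 0.0041  0.0043 -1.    ] F [ 0.57  0.06 -0.32] T [-0.06 -0.02  0.04] op 85.5 j [ 0.51  0.37 -0.18  1.01  0.    0.35]
1 rows; end [489.1 277.3 161. ]
[-0.02, 0.06, 0.19, 0.002, 0.003, -0.005, 1.0]
```

View pics/g2.png

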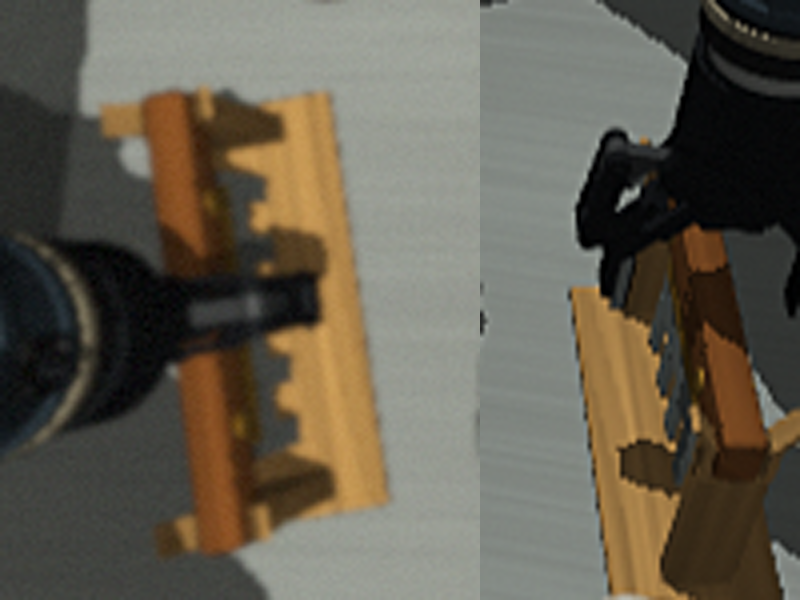

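Fingers straddle the bar (finger at about (250,305) in the left crop, bar from (170,95) to (225,550)). Lower the last few mm, tidy the tilt, then close.

{"fn": "servo_tool", "kwargs": {
  "steps": [-0.02, 0.06, 0.19, 0.002, 0.003, -0.004, 1, 0, 0, 0, 0, 0, 0, 1]
}}

```text
time: 3.22
ee_pos: [490.1, 277.5, 163.3]
orientation: [-0.271, 3.127, 0.001]
ft_force: [-0.4, -0.7, 0.7]
opening: 85.4
```

```bash
python3 -c "
from plan import *
st()
plan([489,277.4,161],down(3.317),1,vmax=22)"
```

```text
3.22 p [490.15 277.53 163.28] psi -2.9686 z [ 0.0026  0.0011 -1.    ] F [-0.4  -0.7   0.73] T [0.01 0.01 0.04] op 85.4 j [ 0.52  0.38 -0.18  1.01 -0.    0.34]
1 rows; end [489.  277.3 160.9]
[0.03, 0.0, 0.06, 0.0, 0.001, -0.001, 1.0]
```

{"fn": "servo_tool", "kwargs": {
  "steps": [0.03, 0, 0.06, 0, 0.001, 0, 0.2, 0, 0, 0, 0, 0, 0, -0.2, 0, 0, 0, 0, 0, 0, -0.6, 0, 0, 0, 0, 0, 0, -1, 0, 0, 0, 0, 0, 0, -1, 0, 0, 0, 0, 0, 0, -1, 0, 0, 0, 0, 0, 0, -1, 0, 0, 0, 0, 0, 0, -1],
  "newtons": 70
}}

```text
time: 3.88
ee_pos: [489.7, 278.2, 162.5]
orientation: [-0.272, 3.127, 0.003]
ft_force: [0.5, -0.7, 0.4]
opening: 21.5
```

```bash
python3 -c "
from plan import *
st()"
```

```text
3.88 p [489.66 278.18 162.49] psi -2.968 z [ 0.0028  0.002  -1.    ] F [ 0.47 -0.69  0.45] T [-0.03 -0.05  0.07] op 21.5 j [ 0.52  0.38 -0.18  1.    0.    0.34]
```

{"fn": "servo_tool", "kwargs": {
  "steps": [0, 0, -0.2, 0, 0, 0, -1, 0, 0, -0.5, 0, 0, 0, -1, 0, 0, -0.8, 0, 0, 0, -1, 0, 0, -0.9, 0, 0, 0, -1, 0, 0, -0.9, 0, 0, 0, -1, 0, 0, -0.5, 0, 0, 0, -1, 0, 0, 0, 0, 0, 0, -1, 0, 0, 0, 0, 0, 0, -1]
}}

```text
time: 4.55
ee_pos: [486.5, 276.6, 320.2]
orientation: [0.272, -3.124, 0.002]
ft_force: [-0.4, 0.0, -3.7]
opening: 21.1
```

```bash
python3 -c "
from look import *
st()
look('l1',{'top':(70,170,190,320),'scene':(330,40,430,240)},3)
st()"
```

```text
4.55 p [486.54 276.55 320.15] psi -2.968 z [-0.0056 -0.0021 -1.    ] F [-0.42  0.04 -3.74] T [ 0.   -0.02  0.  ] op 21.1 j [0.52 0.3  0.11 1.39 0.   0.34]
4.65 p [486.27 276.35 318.87] psi -2.9681 z [-0.0072 -0.0031 -1.    ] F [ 0.98  0.15 -4.56] T [ 0.01 -0.02 -0.  ] op 21.3 j [0.52 0.3  0.11 1.39 0.   0.34]
```

View pics/l1.png

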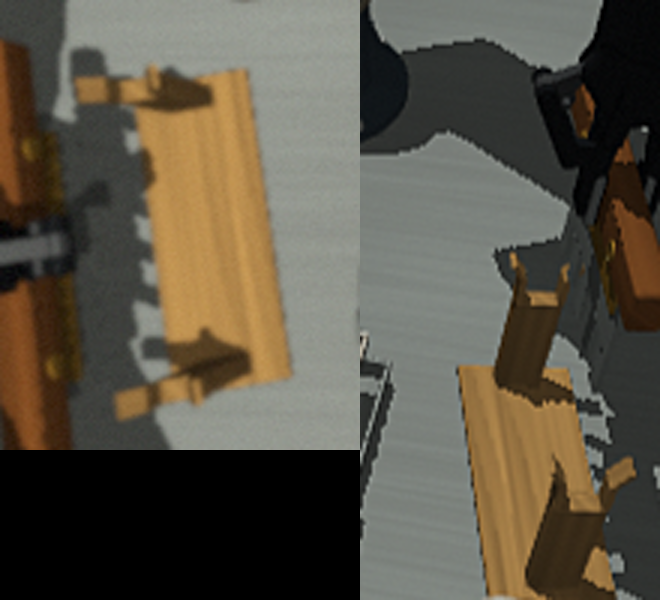

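```bash
cat >> plan.py <<'E'
O,RD=Tdeck([564.7,24.7,46,-0.060,0.061])
RT=R.from_matrix(np.c_[RD[:,1],RD[:,0],-RD[:,2]])
def deck():
    s=readout.state(); Rc=R.from_rotvec(s['orientation'])
    e=np.degrees((Rc.inv()*RT).as_rotvec())/120
    print('deck TCP',(RD.T@(s['ee_pos']-O)).round(2),'rot left (units)',e.round(4),'Fd',(RD.T@s['ft_force']).round(2),'Td',(RD.T@s['ft_torque']).round(2),'t',round(float(s['time']),2))
E
python3 -c "
from plan import *
plan(O+RD@[0,0.7,240],RT,-1)"
```

```text
16 rows; end [579.4  25.2 285.6]
[-0.08, -0.41, 0.05, 0.001, 0.001, 0.054, -1.0, -0.12, -0.4, 0.05, 0.001, 0.001, 0.054, -1.0, -0.17, -0.38, 0.05, 0.001, 0.001, 0.054, -1.0, -0.21, -0.36, 0.05, 0.001, 0.001, 0.054, -1.0, -0.25, -0.34, 0.06, 0.001, 0.002, 0.054, -1.0, -0.28, -0.31, 0.05, 0.001, 0.001, 0.054, -1.0, -0.32, -0.27, 0.05, 0.001, 0.001, 0.054, -1.0, -0.35, -0.23, 0.05, 0.001, 0.001, 0.054, -1.0, -0.37, -0.19, 0.06, 0.001, 0.002, 0.054, -1.0, -0.39, -0.15, 0.05, 0.002, 0.001, 0.054, -1.0, -0.4, -0.11, 0.05, 0.001, 0.002, 0.054, -1.0, -0.42, -0.06, 0.05, 0.002, 0.001, 0.053, -1.0]
[-0.42, -0.01, 0.05, 0.001, 0.002, 0.054, -1.0, -0.42, 0.03, 0.05, 0.002, 0.001, 0.053, -1.0, -0.41, 0.08, 0.05, 0.001, 0.002, 0.054, -1.0, -0.4, 0.13, 0.05, 0.002, 0.001, 0.053, -1.0]
```

{"fn": "servo_tool", "kwargs": {
  "steps": [-0.08, -0.41, 0, 0, 0, 0.054, -1, -0.12, -0.4, 0, 0, 0, 0.054, -1, -0.17, -0.38, 0, 0, 0, 0.054, -1, -0.21, -0.36, 0.02, 0, 0, 0.054, -1, -0.25, -0.34, 0.03, 0, 0, 0.054, -1, -0.28, -0.31, 0.04, 0, 0, 0.054, -1, -0.32, -0.27, 0.04, 0, 0, 0.054, -1, -0.35, -0.23, 0.05, 0, 0, 0.054, -1, -0.37, -0.19, 0.06, 0, 0, 0.054, -1, -0.39, -0.15, 0.05, 0, 0, 0.054, -1, -0.4, -0.11, 0.05, 0, 0, 0.054, -1, -0.42, -0.06, 0.05, 0, 0, 0.053, -1]
}}

```text
time: 5.65
ee_pos: [545.8, 79.2, 277.7]
orientation: [-1.805, -2.536, 0.057]
ft_force: [0.2, 1.0, -2.3]
opening: 21.1
```

```bash
python3 -c "
from plan import *
st(); deck()
plan(O+RD@[0,0.7,240],RT,-1)"
```

```text
5.65 p [545.75  79.15 277.69] psi 1.9044 z [-0.0445 -0.0135 -0.9989] F [ 0.16  0.96 -2.33] T [ 0.09  0.01 -0.  ] op 21.1 j [ 0.15  0.32  0.04  1.33 -0.01  1.38]
deck TCP [-36.24  52.37 230.1 ] rot left (units) [0.0069 0.0075 0.1878] Fd [ 0.24  0.98 -2.32] Td [0.09 0.02 0.  ] t 5.65
4 rows; end [579.3  25.3 285.6]
[-0.39, 0.09, -0.05, 0.002, 0.002, 0.047, -1.0, -0.37, 0.12, -0.06, 0.002, 0.002, 0.047, -1.0, -0.36, 0.16, -0.06, 0.001, 0.002, 0.047, -1.0, -0.35, 0.19, -0.06, 0.002, 0.002, 0.047, -1.0]
```

{"fn": "servo_tool", "kwargs": {
  "steps": [-0.39, 0.09, -0.02, 0.002, 0.002, 0.047, -1, -0.37, 0.12, -0.02, 0.002, 0.002, 0.047, -1, -0.36, 0.16, 0, 0.001, 0.002, 0.047, -1, -0.35, 0.19, 0, 0.002, 0.002, 0.047, -1, 0, 0, 0, 0, 0, 0, -1, 0, 0, 0, 0, 0, 0, -1]
}}

```text
time: 6.15
ee_pos: [575.2, 18.5, 264.2]
orientation: [-2.277, -2.08, 0.095]
ft_force: [-0.2, 0.0, -2.3]
opening: 21.0
```

```bash
python3 -c "
from plan import *
deck()
plan(O+RD@[0,0.7,195],RT,-1,vmax=15,wmax=3)"
```

```text
deck TCP [ -2.42  -6.35 218.41] rot left (units) [-0.0106  0.0008 -0.0146] Fd [-0.09  0.04 -2.31] Td [ 0.02 -0.15  0.02] t 6.15
2 rows; end [576.8  25.4 240.8]
[0.09, 0.03, 0.29, -0.005, 0.0, -0.007, -1.0, 0.09, 0.04, 0.29, -0.006, 0.001, -0.008, -1.0]
```

{"fn": "servo_tool", "kwargs": {
  "steps": [0.09, 0.03, 0.29, -0.005, 0, -0.007, -1, 0.09, 0.04, 0.29, -0.006, 0.001, -0.008, -1, 0, 0, 0, 0, 0, 0, -1]
}}

```text
time: 6.4
ee_pos: [574.9, 26.1, 236.3]
orientation: [-2.246, -2.13, 0.073]
ft_force: [-0.3, -0.4, -3.6]
opening: 21.3
```

```bash
python3 -c "
from look import *
deck()
look('d1',{'top':(180,120,330,300),'scene':(175,60,345,240)},2.3)
deck()"
```

```text
deck TCP [ -1.48   1.35 190.61] rot left (units) [-0.002  -0.0001  0.0034] Fd [-0.09 -0.37 -3.61] Td [-0.03 -0.01  0.04] t 6.4
deck TCP [ -1.1    1.09 192.59] rot left (units) [-0.0015  0.      0.0026] Fd [-0.3   0.12 -3.01] Td [-0.02 -0.05  0.  ] t 6.5
```

View pics/d1.png

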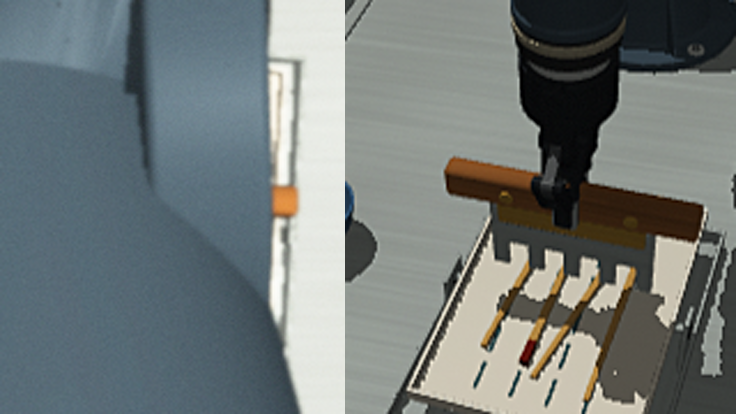

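```bash
python3 -c "
import cv2
f=cv2.imread('pics/raw_scene_d1.png')
cv2.imwrite('pics/d1z.png',cv2.resize(f[115:195,215:345],None,fx=6,fy=6,interpolation=cv2.INTER_CUBIC))"
```

```text
(no output)
```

View pics/d1z.png

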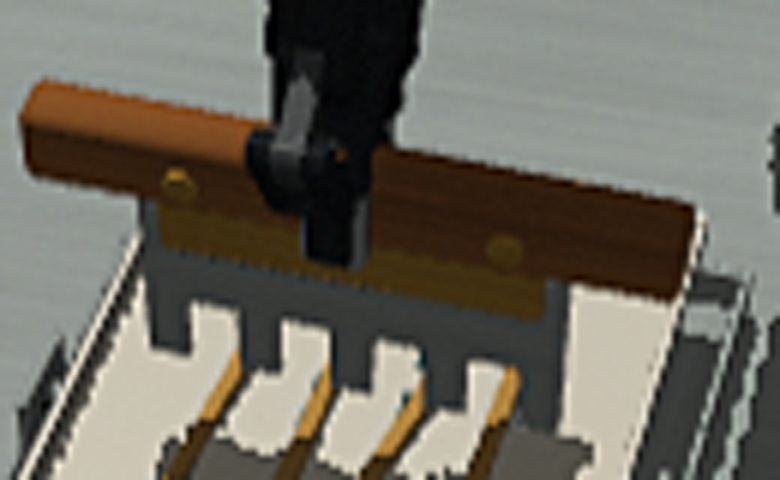

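```bash
cat > fit3.py <<'E'
from h import *
from plan import *
pts=[((27,175),(11,-112,-15)),((678,300),(11,112,-15)),((22,120),(11,-112,15)),((42,82),(-11,-112,15)),((697,207),(11,112,15))]
tips=[((153,346),-75.5),((190,353),-60.5),((243,368),-41.5),((283,373),-26.5),((333,386),-7.5),((370,390),7.5),((425,402),26.5),((462,408),41.5)]
gaps=[((192,302),-60.5),((243,312),-41.5),((283,320),-26.5),((333,329),-7.5),((375,340),7.5),((425,350),26.5),((468,360),41.5),((520,370),60.5)]
uv=crop([p[0] for p in pts+tips+gaps],(215,115),6)
Rc=RT.as_matrix()
def f(p,full=True):
    M=RD@R.from_rotvec([p[4],0,p[5]]).as_matrix()
    L=[p[:3]+np.array(q[1]) *0+M@np.array(q[1]) for q in pts]+[p[:3]+M@np.array([2,q[1],-p[3]]) for q in tips]+[p[:3]+M@np.array([2,q[1],-p[3]+32]) for q in gaps]
    return (proj('scene',L)-uv).ravel()
ptcp=O+RD@np.array([-1.1,1.1,192.6])
r=least_squares(f,[*(ptcp-RD[:,2]*56),90,0,0],loss='soft_l1')
print((RD.T@(r.x[:3]-O)).round(2),r.x[3:].round(3)); print(r.fun.reshape(-1,2).round(1).tolist())
g=lambda q:f(np.r_[ptcp+RD@np.array([0,q[0],-q[1]]),q[2:]])
r=least_squares(g,[0,56,90,0,0],loss='soft_l1');print('x fixed',r.x.round(3),(r.fun**2).mean()**.5)
E
python3 fit3.py
```

```text
[-13.8    2.23 129.43] [ 1.05838e+02 -1.30000e-02  5.30000e-02]
[[0.7, 0.8], [0.5, -0.5], [0.2, -0.5], [0.2, -1.6], [-0.9, 4.6], [0.0, 1.0], [0.4, 1.1], [-0.1, 0.1], [-0.2, 0.6], [-0.1, -0.0], [0.4, 0.6], [-0.3, 0.2], [0.3, 0.5], [-0.5, -0.1], [-0.5, -0.1], [-0.4, -0.2], [-0.1, -0.1], [-0.2, -0.6], [0.2, -0.7], [-0.0, -1.0], [0.2, -1.1]]
x fixed [ 4.38400e+00  5.01130e+01  1.03501e+02 -3.00000e-03  3.60000e-02] 1.0596166253527615
```

```bash
sed -i 's/((697,207),(11,112,15))/((697,207),(-11,112,15))/' fit3.py; python3 fit3.py
```

```text
[-12.33   1.85 127.44] [ 1.02359e+02 -5.00000e-03  2.70000e-02]
[[0.7, 1.2], [-0.2, 1.5], [0.2, -0.1], [0.5, -1.1], [0.3, -1.5], [0.2, 0.6], [0.5, 0.7], [-0.1, -0.1], [-0.2, 0.5], [-0.1, 0.0], [0.4, 0.8], [-0.3, 0.5], [0.2, 0.9], [-0.5, -0.4], [-0.5, -0.4], [-0.4, -0.3], [-0.2, -0.1], [-0.3, -0.5], [0.0, -0.4], [-0.2, -0.7], [-0.0, -0.6]]
x fixed [3.2940e+00 5.4764e+01 9.9188e+01 8.0000e-03 3.0000e-03] 0.7237145485908147
```

{"fn": "servo_tool", "kwargs": {
  "steps": [0, 0.01, 0.25, 0, 0, 0.001, -1, 0, 0.01, 0.25, -0.001, 0, 0.001, -1, 0, 0, 0.05, 0, 0, 0, -1]
}}

```text
time: 6.75
ee_pos: [575.1, 26.6, 216.6]
orientation: [-2.254, -2.128, 0.068]
ft_force: [-0.9, 0.8, -2.3]
opening: 21.5
```

```bash
python3 -c "
from look import *
deck()
f=viewer.grab_frame('scene')['frame']; cv2.imwrite('pics/d2raw.png',f)
cv2.imwrite('pics/d2.png',cv2.resize(f[120:220,215:345],None,fx=6,fy=6,interpolation=cv2.INTER_CUBIC))
deck()"
```

```text
deck TCP [-9.0000e-02  1.8700e+00  1.7093e+02] rot left (units) [0.0005 0.     0.0013] Fd [-0.78  0.75 -2.3 ] Td [ 0.05 -0.06  0.01] t 6.75
deck TCP [-1.500e-01  1.890e+00  1.711e+02] rot left (units) [0.0004 0.     0.0013] Fd [-0.45  0.48 -3.57] Td [ 0.02 -0.05  0.02] t 6.8
```

View pics/d2.png

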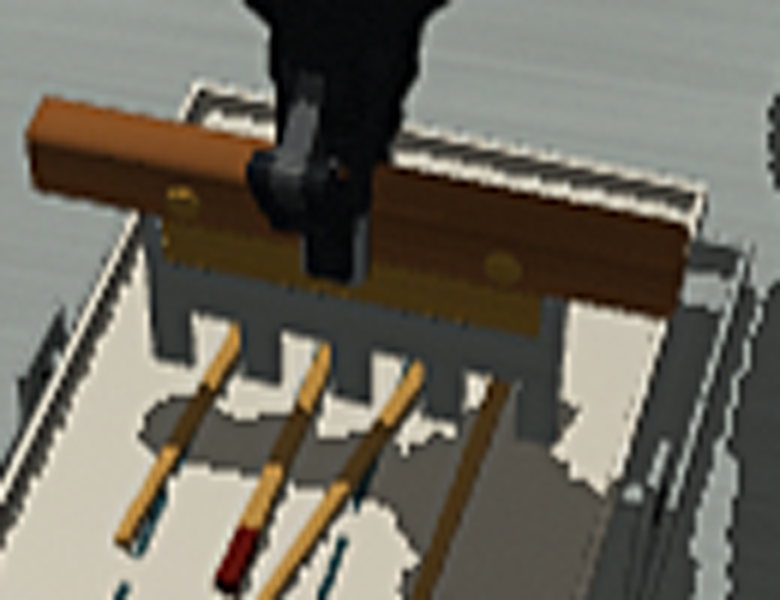

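```bash
cat > fit4.py <<'E'
from h import *
from plan import *
pts=[((35,187),(11,-112,-15)),((672,316),(11,112,-15)),((45,98),(-11,-112,15)),((28,140),(11,-112,15)),((692,228),(-11,112,15))]
tips=[((157,356),-75.5),((192,362),-60.5),((245,376),-41.5),((283,383),-26.5),((333,397),-7.5),((370,402),7.5),((425,413),26.5),((462,418),41.5),((515,435),60.5),((555,440),75.5)]
gaps=[((192,312),-60.5),((245,323),-41.5),((285,332),-26.5),((333,340),-7.5),((372,350),7.5),((423,360),26.5),((465,372),41.5),((515,382),60.5)]
uv=crop([p[0] for p in pts+tips+gaps],(215,120),6)
def f(p):
    M=RD@R.from_rotvec([p[4],0,p[5]]).as_matrix()
    L=[p[:3]+M@np.array(q[1]) for q in pts]+[p[:3]+M@np.array([2,q[1],-p[3]]) for q in tips]+[p[:3]+M@np.array([2,q[1],-p[3]+32]) for q in gaps]
    return (proj('scene',L)-uv).ravel()
for x in (-4,-.1,4):
    g=lambda q:f(np.r_[O+RD@np.array([x,q[0],q[1]]),q[2:]])
    r=least_squares(g,[0,110,90,0,0],loss='soft_l1');print(x,r.x.round(3),(r.fun**2).mean()**.5)
print(r.fun.reshape(-1,2).round(1).tolist())
E
python3 fit4.py
```

```text
-4 [3.79000e+00 1.12307e+02 9.94790e+01 2.00000e-03 1.30000e-02] 0.638404214816109
-0.1 [4.62900e+00 1.15997e+02 9.82510e+01 7.00000e-03 6.00000e-03] 0.7071228338014784
4 [ 5.42000e+00  1.20019e+02  9.70990e+01  1.20000e-02 -3.00000e-03] 0.7982906261943636
[[-0.8, 2.1], [0.2, 3.3], [-0.2, -0.8], [-1.3, -0.4], [0.6, -0.5], [-0.2, 0.1], [0.4, 0.5], [-0.2, 0.1], [0.0, 0.4], [0.0, -0.1], [0.5, 0.5], [-0.1, 0.6], [0.5, 1.3], [0.3, 0.4], [0.5, 1.1], [-0.5, -0.7], [-0.9, -0.7], [-0.8, -0.8], [-0.2, -0.2], [0.1, -0.4], [0.3, -0.1], [0.3, -0.6], [0.8, -0.3]]
```

{"fn": "servo_tool", "kwargs": {
  "steps": [-0.035, 0, 0.12, 0, 0, 0.001, -1, -0.035, 0, 0.12, 0, 0, 0, -1, 0, 0, 0, 0, 0, 0, -1, 0, 0, 0, 0, 0, 0, -1]
}}

```text
time: 7.13
ee_pos: [574.5, 23.6, 207.1]
orientation: [-2.256, -2.126, 0.067]
ft_force: [-0.4, -0.0, -2.5]
opening: 21.3
```

```bash
python3 -c "
from look import *
deck()
f=viewer.grab_frame('scene')['frame']; cv2.imwrite('pics/d3raw.png',f)
cv2.imwrite('pics/d3.png',cv2.resize(f[120:220,215:345],None,fx=6,fy=6,interpolation=cv2.INTER_CUBIC))
deck()"
```

```text
deck TCP [ 7.0000e-02 -1.1400e+00  1.6144e+02] rot left (units) [ 0.0007 -0.      0.0004] Fd [-0.25 -0.02 -2.55] Td [ 0.01 -0.09 -0.01] t 7.13
deck TCP [ 7.0000e-02 -1.1600e+00  1.6142e+02] rot left (units) [0.0007 0.     0.0004] Fd [-0.88 -0.37 -2.66] Td [-0.03 -0.11  0.02] t 7.18
```

View pics/d3.png

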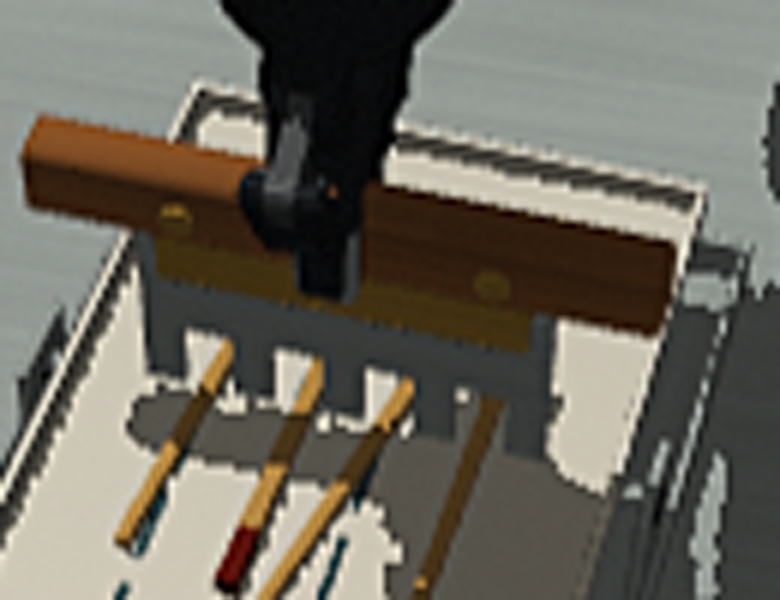

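{"fn": "servo_tool", "kwargs": {
  "steps": [0, 0, 0.03, 0, 0, 0, -1, 0, 0, 0.03, 0, 0, 0, -1, 0, 0, 0.03, 0, 0, 0, -1, 0, 0, 0, 0, 0, 0, -1]
}}

```text
time: 7.52
ee_pos: [574.7, 23.4, 203.9]
orientation: [-2.257, -2.127, 0.066]
ft_force: [-1.0, -0.2, -2.6]
opening: 21.3
```

```bash
python3 -c "
from look import *
deck()"
```

```text
deck TCP [  0.41  -1.23 158.24] rot left (units) [ 0.0013 -0.0001  0.0003] Fd [-0.78 -0.22 -2.67] Td [ 0.01 -0.05 -0.02] t 7.52
```

{"fn": "servo_tool", "kwargs": {
  "steps": [0, 0, 0.02, 0, 0, 0, -1, 0, 0, 0.02, 0, 0, 0, -1, 0, 0, 0.02, 0, 0, 0, -1, 0, 0, 0, 0, 0, 0, -1]
}}

```text
time: 7.85
ee_pos: [574.6, 23.5, 201.4]
orientation: [-2.257, -2.127, 0.065]
ft_force: [-0.9, -0.0, -3.2]
opening: 21.2
```

```bash
python3 -c "
from look import *
deck()"
```

```text
deck TCP [  0.51  -1.17 155.76] rot left (units) [ 0.0014 -0.0001  0.0003] Fd [-0.67 -0.06 -3.22] Td [-0.03 -0.11 -0.04] t 7.85
```

{"fn": "servo_tool", "kwargs": {
  "steps": [0, 0, 0.01, 0, 0, 0, -1, 0, 0, 0.01, 0, 0, 0, -1]
}}

```text
time: 8.02
ee_pos: [574.6, 23.5, 200.6]
orientation: [-2.257, -2.127, 0.065]
ft_force: [-0.2, -0.3, -2.6]
opening: 21.1
```

{"fn": "servo_tool", "kwargs": {
  "steps": [0, 0, 0.01, 0, 0, 0, -1, 0, 0, 0.01, 0, 0, 0, -1]
}}

```text
time: 8.18
ee_pos: [574.6, 23.5, 199.8]
orientation: [-2.257, -2.127, 0.065]
ft_force: [-0.2, -0.0, -1.6]
opening: 21.0
```

```bash
python3 -c "
from look import *
deck()"
```

```text
deck TCP [  0.53  -1.19 154.11] rot left (units) [ 0.0015 -0.0001  0.0003] Fd [-0.07 -0.05 -1.61] Td [-0.07  0.06  0.03] t 8.18
```

{"fn": "servo_tool", "kwargs": {
  "steps": [0, 0, 0.005, 0, 0, 0, -1]
}}

```text
time: 8.27
ee_pos: [574.6, 23.5, 199.7]
orientation: [-2.257, -2.127, 0.065]
ft_force: [-0.8, -0.5, -0.1]
opening: 21.2
```

{"fn": "servo_tool", "kwargs": {
  "steps": [0, 0, 0.005, 0, 0, 0, -1]
}}

```text
time: 8.35
ee_pos: [574.5, 23.5, 199.7]
orientation: [-2.257, -2.127, 0.065]
ft_force: [0.1, -0.0, -0.6]
opening: 21.5
```

{"fn": "servo_tool", "kwargs": {
  "steps": [0, 0, 0.005, 0, 0, 0, -1]
}}

```text
time: 8.43
ee_pos: [574.5, 23.5, 199.7]
orientation: [-2.257, -2.127, 0.065]
ft_force: [-2.0, -0.5, 0.5]
opening: 21.3
```

```bash
python3 -c "
from look import *
deck()"
```

```text
deck TCP [  0.51  -1.2  153.97] rot left (units) [ 0.0017 -0.0001  0.0003] Fd [-1.97 -0.64  0.41] Td [-0.04  0.21  0.  ] t 8.43
```

{"fn": "servo_tool", "kwargs": {
  "steps": [0, 0, -0.01, 0, 0, 0, -1, 0, 0.1, 0, 0, 0, 0, -1, 0, 0.15, 0, 0, 0, 0, -1, 0, 0.15, 0, 0, 0, 0, -1, 0, 0.15, 0, 0, 0, 0, -1]
}}

```text
time: 8.85
ee_pos: [597.6, 22.1, 198.8]
orientation: [-2.257, -2.127, 0.065]
ft_force: [0.4, -1.2, -2.8]
opening: 20.9
```

```bash
python3 -c "
from look import *
deck()"
```

```text
deck TCP [ 23.65  -1.14 154.54] rot left (units) [ 0.0017 -0.0001  0.0004] Fd [ 0.66 -1.17 -2.73] Td [ 0.01 -0.07  0.02] t 8.85
```

{"fn": "servo_tool", "kwargs": {
  "steps": [0, 0.18, 0, 0, 0, 0, -1, 0, 0.18, 0, 0, 0, 0, -1, 0, 0.18, 0, 0, 0, 0, -1, 0, 0.18, 0, 0, 0, 0, -1, 0, 0.1, 0, 0, 0, 0, -1]
}}

```text
time: 9.27
ee_pos: [635.0, 19.9, 195.9]
orientation: [-2.257, -2.127, 0.065]
ft_force: [-1.3, -0.0, 0.7]
opening: 21.6
```

```bash
python3 -c "
from look import *
deck()
f=viewer.grab_frame('scene')['frame']
cv2.imwrite('pics/d4.png',cv2.resize(f[120:240,195:345],None,fx=5,fy=5,interpolation=cv2.INTER_CUBIC))
deck()"
```

```text
deck TCP [ 61.19  -1.12 153.87] rot left (units) [ 0.0015 -0.0001  0.0004] Fd [-1.39 -0.09  0.65] Td [0.01 0.37 0.03] t 9.27
deck TCP [ 61.66  -1.11 153.8 ] rot left (units) [ 0.0017 -0.0001  0.0003] Fd [ 0.09 -0.5  -0.42] Td [-0.01 -0.25  0.05] t 9.32
```

View pics/d4.png

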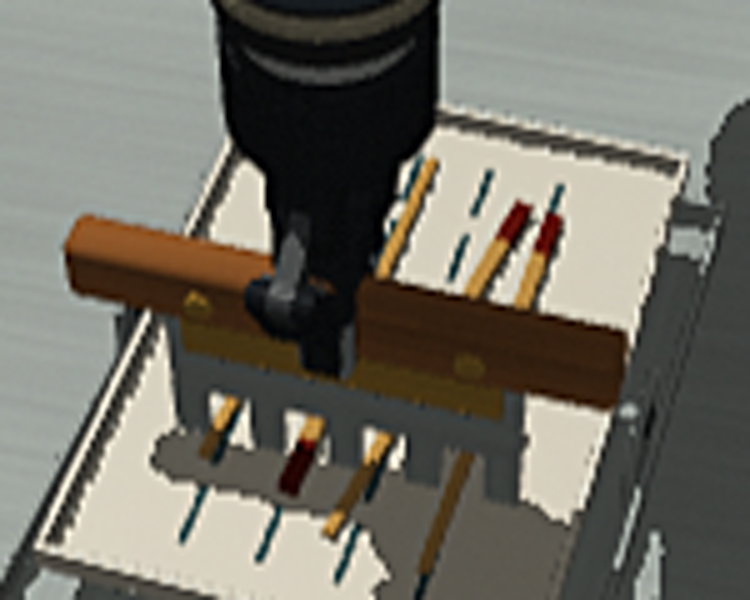

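{"fn": "servo_tool", "kwargs": {
  "steps": [0, 0.15, 0, -0.001, 0, 0, -1, 0, 0.18, 0, 0, 0, 0, -1, 0, 0.18, 0, 0, 0, 0, -1, 0, 0.1, 0, 0, 0, 0, -1]
}}

```text
time: 9.65
ee_pos: [661.4, 18.3, 194.4]
orientation: [-2.258, -2.128, 0.063]
ft_force: [0.4, -0.1, -2.2]
opening: 21.3
```

```bash
python3 -c "
from look import *
deck()"
```

```text
deck TCP [ 87.65  -1.13 154.04] rot left (units) [ 0.0025 -0.0001  0.0004] Fd [ 0.58 -0.02 -2.2 ] Td [0.04 0.04 0.05] t 9.65
```

{"fn": "servo_tool", "kwargs": {
  "steps": [0, 0.1, 0.005, 0.001, 0, 0, -1, 0, 0.05, 0.005, 0.001, 0, 0, -1]
}}

```text
time: 9.82
ee_pos: [668.4, 17.9, 193.5]
orientation: [-2.255, -2.126, 0.068]
ft_force: [-1.3, -0.2, 0.7]
opening: 21.2
```

{"fn": "servo_tool", "kwargs": {
  "steps": [0, 0, 0.007, 0, 0, 0, -1]
}}

```text
time: 9.9
ee_pos: [668.7, 17.9, 193.3]
orientation: [-2.255, -2.125, 0.068]
ft_force: [-2.1, 0.1, 3.0]
opening: 21.5
```

{"fn": "servo_tool", "kwargs": {
  "steps": [0, 0, 0.007, 0, 0, 0, -1]
}}

```text
time: 9.98
ee_pos: [668.7, 17.9, 193.3]
orientation: [-2.255, -2.125, 0.068]
ft_force: [-2.6, -0.7, 2.6]
opening: 21.0
```

```bash
python3 -c "
from look import *
deck()"
```

```text
deck TCP [ 95.08  -1.11 153.32] rot left (units) [ 0.0001 -0.0002  0.0003] Fd [-2.66 -0.85  2.47] Td [ 0.05  0.63 -0.03] t 9.98
```

```bash
python3 -c "
from look import *
f=viewer.grab_frame('scene')['frame']
cv2.imwrite('pics/d5.png',cv2.resize(f[120:250,195:345],None,fx=4.6,fy=4.6,interpolation=cv2.INTER_CUBIC))
deck()"
```

```text
deck TCP [ 95.03  -1.08 153.39] rot left (units) [ 0.0002 -0.0002  0.0003] Fd [-1.15 -0.94  2.48] Td [-0.01  0.38  0.05] t 10.03
```

View pics/d5.png

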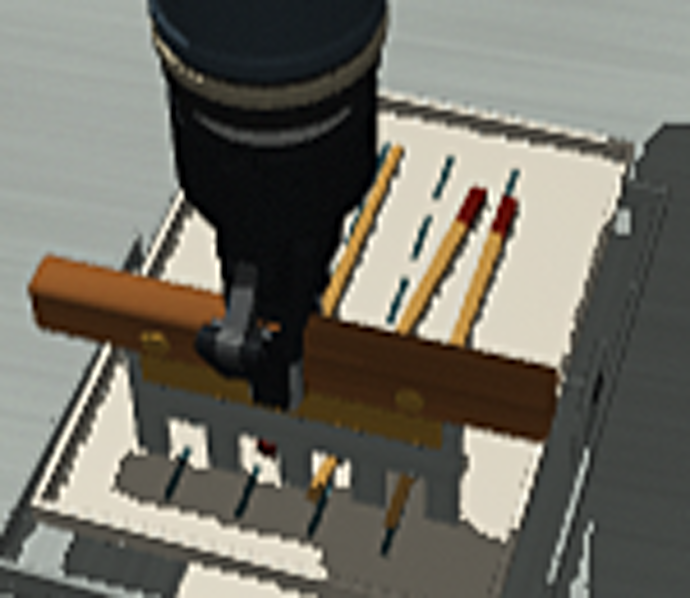

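{"fn": "servo_tool", "kwargs": {
  "steps": [0, 0, -0.02, 0, 0, 0, -1, 0, -0.1, -0.003, 0, 0, 0, -1, 0, -0.18, 0, 0, 0, 0, -1, 0, -0.18, 0, 0, 0, 0, -1, 0, -0.18, 0, 0, 0, 0, -1]
}}

```text
time: 10.45
ee_pos: [642.5, 19.5, 195.5]
orientation: [-2.257, -2.127, 0.065]
ft_force: [1.3, -0.4, -1.2]
opening: 21.1
```

```bash
python3 -c "
from look import *
deck()"
```

```text
deck TCP [ 68.76  -1.11 153.98] rot left (units) [ 0.0015 -0.0002  0.0002] Fd [ 1.39 -0.34 -1.12] Td [ 0.06 -0.41  0.01] t 10.45
```

{"fn": "servo_tool", "kwargs": {
  "steps": [0, -0.18, 0, 0, 0, 0, -1, 0, -0.18, -0.003, 0, 0, 0, -1, 0, -0.18, 0, 0, 0, 0, -1, 0, -0.18, -0.003, 0, 0, 0, -1, 0, -0.18, 0, 0, 0, 0, -1]
}}

```text
time: 10.87
ee_pos: [601.1, 21.9, 198.3]
orientation: [-2.256, -2.126, 0.066]
ft_force: [-0.3, -0.7, -1.7]
opening: 21.5
```

```bash
python3 -c "
from look import *
deck()"
```

```text
deck TCP [ 27.14  -1.16 154.23] rot left (units) [ 0.0011 -0.0001  0.0003] Fd [-0.2  -0.68 -1.73] Td [ 0.03 -0.2   0.03] t 10.87
```

{"fn": "servo_tool", "kwargs": {
  "steps": [0, -0.18, -0.003, 0, 0, 0, -1, 0, -0.18, -0.003, 0, 0, 0, -1, 0, -0.18, -0.003, 0, 0, 0, -1, 0, -0.18, -0.003, 0, 0, 0, -1, 0, -0.18, 0, 0, 0, 0, -1, 0, -0.18, 0, 0, 0, 0, -1]
}}

```text
time: 11.37
ee_pos: [552.6, 24.8, 201.5]
orientation: [-2.256, -2.126, 0.067]
ft_force: [0.7, -0.4, -2.3]
opening: 21.2
```

```bash
python3 -c "
from look import *
deck()"
```

```text
deck TCP [-21.54  -1.24 154.44] rot left (units) [ 0.0005 -0.0001  0.0004] Fd [ 0.9  -0.3  -2.26] Td [ 0.02 -0.07  0.03] t 11.37
```

{"fn": "servo_tool", "kwargs": {
  "steps": [0, -0.18, 0, 0, 0, 0, -1, 0, -0.18, -0.003, 0, 0, 0, -1, 0, -0.18, 0, 0, 0, 0, -1, 0, -0.18, -0.003, 0, 0, 0, -1, 0, -0.18, 0, 0, 0, 0, -1]
}}

```text
time: 11.78
ee_pos: [512.8, 27.1, 204.2]
orientation: [-2.256, -2.126, 0.067]
ft_force: [0.5, 0.9, -3.2]
opening: 21.1
```

```bash
python3 -c "
from look import *
deck()
f=viewer.grab_frame('scene')['frame']
cv2.imwrite('pics/d6.png',cv2.resize(f[100:240,185:345],None,fx=4.6,fy=4.3,interpolation=cv2.INTER_CUBIC))"
```

```text
deck TCP [-61.52  -1.26 154.75] rot left (units) [ 0.0007 -0.0001  0.0004] Fd [ 0.68  0.95 -3.13] Td [ 0.04 -0.09 -0.01] t 11.78
```

View pics/d6.png

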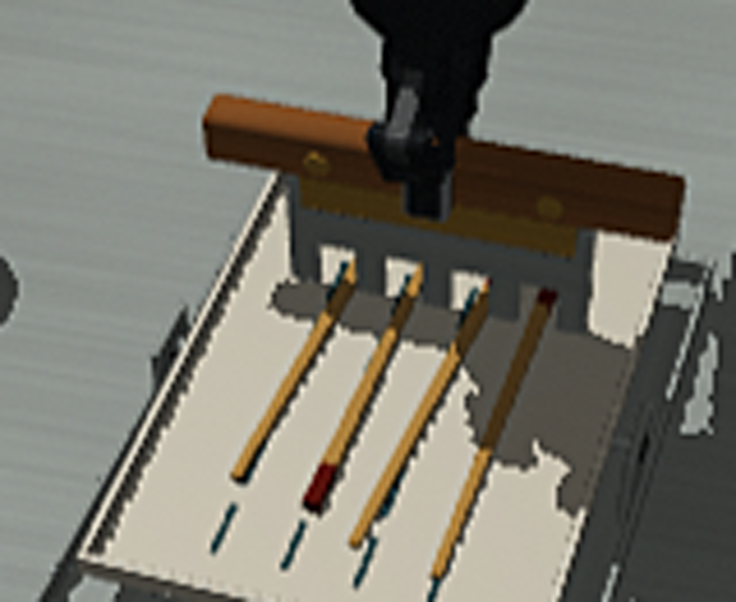

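{"fn": "servo_tool", "kwargs": {
  "steps": [0, -0.18, 0.003, 0, 0, 0, -1, 0, -0.18, 0.003, 0, 0, 0, -1, 0, -0.18, 0, 0, 0, 0, -1, 0, -0.18, 0, 0, 0, 0, -1, 0, -0.15, 0, 0, 0, 0, -1]
}}

```text
time: 12.25
ee_pos: [474.0, 29.4, 206.4]
orientation: [-2.256, -2.126, 0.067]
ft_force: [0.1, -0.2, -2.2]
opening: 21.5
```

```bash
python3 -c "
from look import *
deck()"
```

```text
deck TCP [-100.42   -1.31  154.57] rot left (units) [ 0.0006 -0.0002  0.0004] Fd [ 0.29 -0.14 -2.22] Td [ 0.01 -0.15 -0.01] t 12.25
```

Now light contact here.

{"fn": "servo_tool", "kwargs": {
  "steps": [0, -0.05, 0.006, 0, 0, 0, -1, 0, 0, 0.006, 0, 0, 0, -1]
}}

```text
time: 12.42
ee_pos: [470.5, 29.6, 206.5]
orientation: [-2.256, -2.126, 0.066]
ft_force: [-0.3, -0.6, -1.7]
opening: 21.1
```

{"fn": "servo_tool", "kwargs": {
  "steps": [0, 0, 0.007, 0, 0, 0, -1]
}}

```text
time: 12.5
ee_pos: [470.5, 29.6, 206.5]
orientation: [-2.256, -2.127, 0.066]
ft_force: [0.9, -0.7, -0.9]
opening: 21.0
```

{"fn": "servo_tool", "kwargs": {
  "steps": [0, 0, 0.007, 0, 0, 0, -1]
}}

```text
time: 12.58
ee_pos: [470.5, 29.6, 206.3]
orientation: [-2.256, -2.127, 0.066]
ft_force: [-0.8, 0.0, 0.2]
opening: 21.1
```

```bash
python3 -c "
from look import *
deck()"
```

```text
deck TCP [-103.88   -1.32  154.24] rot left (units) [ 0.0011 -0.0002  0.0004] Fd [-0.79  0.    0.16] Td [-0.04  0.27 -0.08] t 12.58
```

{"fn": "servo_tool", "kwargs": {
  "steps": [0, 0, 0.007, 0, 0, 0, -1, 0, 0, 0.005, 0, 0, 0, -1]
}}

```text
time: 12.75
ee_pos: [470.6, 29.6, 205.9]
orientation: [-2.256, -2.126, 0.066]
ft_force: [-1.7, 0.5, 1.9]
opening: 21.1
```

```bash
python3 -c "
from look import *
deck()
f=viewer.grab_frame('scene')['frame']; cv2.imwrite('pics/d7raw.png',f)
cv2.imwrite('pics/d7.png',cv2.resize(f[90:240,185:345],None,fx=4.6,fy=4,interpolation=cv2.INTER_CUBIC))"
```

```text
deck TCP [-103.76   -1.31  153.91] rot left (units) [ 0.001  -0.0002  0.0004] Fd [-1.88  0.37  1.77] Td [ 0.06  0.49 -0.04] t 12.75
```

View pics/d7.png

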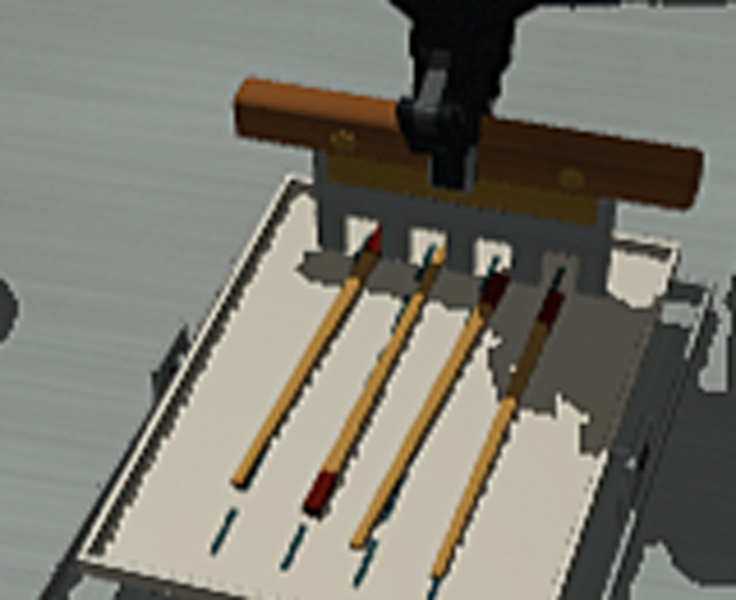

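```bash
cat > sticks.py <<'E'
from h import *
from plan import O,RD
def sticks(cam,d,off,sx,sy):
    n=RD[:,2]
    for k,(t,b) in d.items():
        q=[]
        for uv,h in ((t,5),(b,8)):
            p=np.array([(uv[0]+.5)/sx-.5+off[0],(uv[1]+.5)/sy-.5+off[1]]); q.append((RD.T@(onplane(cam,p,O+n*h,n)-O))[:2])
        q=np.array(q); dd=q[0]-q[1]
        print(k,q.round(1).tolist(),'mid',q.mean(0).round(1),'ang',np.arctan(dd[1]/dd[0]).round(3),'len',np.linalg.norm(dd).round(0))
E
python3 -c "
from sticks import *
sticks('scene',{'D':((238,487),(378,232)),'C':((438,252),(315,512)),'B':((358,545),(500,275)),'A':((437,577),(555,297))},(185,90),4.6,4)"
```

```text
D [[79.8, -53.6], [-114.3, -45.4]] mid [-17.2 -49.5] ang -0.042 len 194.0
C [[-110.0, -12.1], [86.9, -13.7]] mid [-11.5 -12.9] ang -0.008 len 197.0
B [[99.2, 10.5], [-98.5, 23.6]] mid [ 0.4 17.1] ang -0.066 len 198.0
A [[107.8, 49.9], [-89.6, 54.2]] mid [ 9.1 52. ] ang -0.022 len 197.0
```

{"fn": "servo_tool", "kwargs": {
  "steps": [0, 0, -0.025, 0, 0, 0, -1, 0.03, 0, -0.005, 0, 0, 0, -1, 0.005, 0.1, 0, 0, 0, 0, -1, 0, 0.15, 0, 0, 0, 0, -1, 0, 0.15, 0, 0, 0, 0, -1, 0, 0.08, 0, 0, 0, 0, -1]
}}

```text
time: 13.3
ee_pos: [492.0, 30.0, 205.3]
orientation: [-2.256, -2.127, 0.066]
ft_force: [-0.1, 0.6, -2.4]
opening: 21.1
```

```bash
python3 -c "
from look import *
deck()"
```

```text
deck TCP [-82.41   0.32 154.55] rot left (units) [ 0.001  -0.0001  0.0005] Fd [ 0.01  0.64 -2.4 ] Td [-0.03 -0.03 -0.  ] t 13.3
```

Now shift −y by ~7 mm slowly.

{"fn": "servo_tool", "kwargs": {
  "steps": [-0.04, 0, -0.005, 0, 0, 0, -1, -0.04, 0, 0, 0, 0, 0, -1, -0.04, 0, 0, 0, 0, 0, -1, -0.04, 0, 0, 0, 0, 0, -1, -0.02, 0, 0, 0, 0, 0, -1]
}}

```text
time: 13.72
ee_pos: [493.1, 22.4, 205.1]
orientation: [-2.255, -2.126, 0.065]
ft_force: [0.6, -0.2, -2.7]
opening: 21.3
```

```bash
python3 -c "
from look import *
deck()
f=viewer.grab_frame('scene')['frame']; cv2.imwrite('pics/d8raw.png',f)
cv2.imwrite('pics/d8.png',cv2.resize(f[90:240,185:345],None,fx=4.6,fy=4,interpolation=cv2.INTER_CUBIC))"
```

```text
deck TCP [-80.83  -7.14 154.42] rot left (units) [ 0.001  -0.0006  0.0006] Fd [ 0.79 -0.15 -2.67] Td [ 0.17 -0.11 -0.01] t 13.72
```

View pics/d8.png

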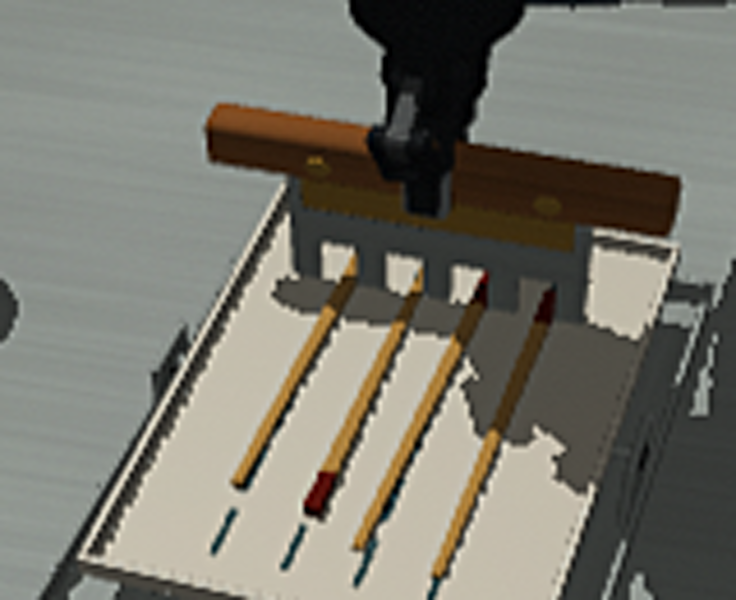

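{"fn": "servo_tool", "kwargs": {
  "steps": [0.04, 0, 0, 0, 0, 0, -1, 0, 0, -0.1, 0, 0, 0, -1, 0, 0, -0.3, 0, 0, 0, -1, 0, 0, -0.6, 0, 0, 0, -1, 0, 0, -0.8, 0, 0, 0, -1, 0, 0, -0.8, 0, 0, 0, -1, 0, 0, -0.6, 0, 0, 0, -1, 0, 0, 0, 0, 0, 0, -1]
}}

```text
time: 14.43
ee_pos: [498.0, 23.6, 337.8]
orientation: [-2.253, -2.124, 0.075]
ft_force: [-0.2, 0.1, -2.9]
opening: 21.1
```

```bash
python3 -c "
from look import *
deck();st()
f=viewer.grab_frame('scene')['frame']; cv2.imwrite('pics/d9raw.png',f)
cv2.imwrite('pics/d9.png',cv2.resize(f[90:240,185:345],None,fx=4.6,fy=4,interpolation=cv2.INTER_CUBIC))
plan([486.5,276.6,319],down(-2.968+2*np.pi),-1)"
```

```text
deck TCP [-84.18  -6.13 287.19] rot left (units) [-0.0022  0.0006  0.0004] Fd [ 0.01  0.07 -2.9 ] Td [-0.02 -0.15 -0.04] t 14.43
14.43 p [497.97  23.63 337.8 ] psi 1.5119 z [-6.550e-02 -9.000e-04 -9.978e-01] F [-0.17  0.06 -2.89] T [-0.03 -0.15 -0.04] op 21.1 j [0.05 0.23 0.05 1.46 0.   1.68]
16 rows; end [486.5 276.7 318.9]
[0.39, -0.04, 0.03, -0.002, -0.002, -0.054, -1.0, 0.4, 0.01, 0.03, -0.002, -0.002, -0.054, -1.0, 0.39, 0.05, 0.02, -0.002, -0.002, -0.054, -1.0, 0.38, 0.09, 0.02, -0.002, -0.002, -0.054, -1.0, 0.37, 0.14, 0.02, -0.002, -0.002, -0.054, -1.0, 0.35, 0.18, 0.02, -0.002, -0.001, -0.054, -1.0, 0.33, 0.22, 0.02, -0.001, -0.001, -0.054, -1.0, 0.31, 0.25, 0.02, -0.001, -0.002, -0.054, -1.0, 0.28, 0.29, 0.02, -0.002, -0.002, -0.054, -1.0, 0.24, 0.31, 0.02, -0.002, -0.001, -0.054, -1.0, 0.2, 0.34, 0.02, -0.001, -0.001, -0.053, -1.0, 0.17, 0.36, 0.02, -0.001, -0.002, -0.054, -1.0]
[0.12, 0.38, 0.02, -0.002, -0.001, -0.053, -1.0, 0.08, 0.39, 0.02, -0.001, -0.002, -0.054, -1.0, 0.04, 0.39, 0.03, -0.002, -0.001, -0.053, -1.0, -0.0, 0.4, 0.03, -0.002, -0.002, -0.054, -1.0]
```

View pics/d9.png

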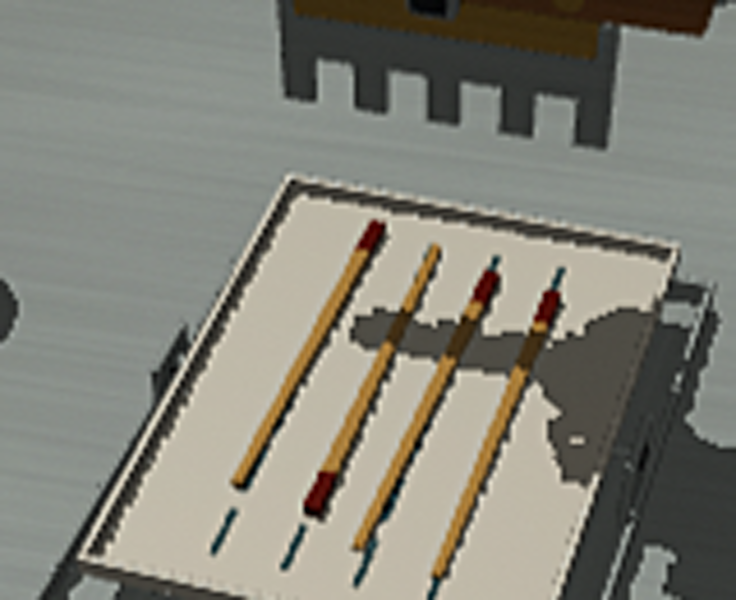

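```bash
python3 -c "
from sticks import *
sticks('scene',{'D':((239,486),(373,226)),'C':((434,249),(315,512)),'B':((358,546),(490,275)),'A':((437,577),(551,295))},(185,90),4.6,4)"
```

```text
D [[79.1, -53.4], [-118.3, -49.4]] mid [-19.6 -51.4] ang -0.021 len 197.0
C [[-111.8, -14.7], [86.9, -13.7]] mid [-12.4 -14.2] ang 0.005 len 199.0
B [[99.8, 10.7], [-97.1, 18.8]] mid [ 1.4 14.7] ang -0.041 len 197.0
A [[107.8, 49.9], [-90.6, 51.9]] mid [ 8.6 50.9] ang -0.01 len 198.0
```

{"fn": "servo_tool", "kwargs": {
  "steps": [0.39, -0.04, 0, -0.002, -0.002, -0.054, -1, 0.4, 0.01, 0, -0.002, -0.002, -0.054, -1, 0.39, 0.05, 0, -0.002, -0.002, -0.054, -1, 0.38, 0.09, 0, -0.002, -0.002, -0.054, -1, 0.37, 0.14, 0, -0.002, -0.002, -0.054, -1, 0.35, 0.18, 0, -0.002, -0.001, -0.054, -1, 0.33, 0.22, 0, -0.001, -0.001, -0.054, -1, 0.31, 0.25, 0, -0.001, -0.002, -0.054, -1, 0.28, 0.29, 0, -0.002, -0.002, -0.054, -1, 0.24, 0.31, 0, -0.002, -0.001, -0.054, -1, 0.2, 0.34, 0, -0.001, -0.001, -0.053, -1, 0.17, 0.36, 0, -0.001, -0.002, -0.054, -1]
}}

```text
time: 15.48
ee_pos: [478.9, 217.2, 317.4]
orientation: [-0.337, -3.094, 0.037]
ft_force: [-0.6, 0.2, -2.4]
opening: 21.0
```

```bash
python3 -c "
from look import *
st()
plan([486.5,276.6,319],down(-2.968+2*np.pi),-1)"
```

```text
15.48 p [478.93 217.2  317.41] psi 2.924 z [-0.0314 -0.0207 -0.9993] F [-0.56  0.2  -2.39] T [ 0.05 -0.04  0.01] op 21.0 j [ 0.43  0.26  0.05  1.4  -0.01  0.65]
4 rows; end [486.3 276.8 318.9]
[0.03, 0.37, -0.02, -0.003, -0.004, -0.047, -1.0, -0.0, 0.37, -0.02, -0.002, -0.004, -0.047, -1.0, -0.04, 0.38, -0.01, -0.003, -0.003, -0.046, -1.0, -0.07, 0.37, -0.01, -0.002, -0.004, -0.047, -1.0]
```

{"fn": "servo_tool", "kwargs": {
  "steps": [0.03, 0.37, -0.02, -0.003, -0.004, -0.047, -1, 0, 0.37, -0.02, -0.002, -0.004, -0.047, -1, -0.04, 0.38, -0.01, -0.003, -0.003, -0.046, -1, -0.07, 0.37, -0.01, -0.002, -0.004, -0.047, -1, 0, 0, 0, 0, 0, 0, -1, 0, 0, 0, 0, 0, 0, -1, 0, 0, 0, 0, 0, 0, -1]
}}

```text
time: 16.07
ee_pos: [480.9, 280.7, 307.8]
orientation: [0.316, -3.112, 0.01]
ft_force: [0.6, -0.4, -3.5]
opening: 21.3
```

```bash
python3 -c "
from look import *
st()
plan([489.7,278.2,280],down(-2.968+2*np.pi),-1,vmax=20,wmax=2)"
```

```text
16.07 p [480.88 280.7  307.79] psi -2.9391 z [-0.0127 -0.0075 -0.9999] F [ 0.61 -0.36 -3.49] T [0.04 0.03 0.02] op 21.3 j [ 0.53  0.3   0.08  1.37 -0.    0.33]
2 rows; end [489.6 278.3 280.1]
[-0.11, -0.05, 0.35, -0.001, -0.003, 0.007, -1.0, -0.1, -0.05, 0.34, -0.001, -0.004, 0.007, -1.0]
```

{"fn": "servo_tool", "kwargs": {
  "steps": [-0.11, -0.05, 0.35, -0.001, -0.003, 0.007, -1, -0.1, -0.05, 0.34, -0.001, -0.004, 0.007, -1, 0, 0, 0.3, 0, 0, 0, -1, 0, 0, 0.3, 0, 0, 0, -1, 0, 0, 0.3, 0, 0, 0, -1, 0, 0, 0.1, 0, 0, 0, -1, 0, 0, 0, 0, 0, 0, -1]
}}

```text
time: 16.65
ee_pos: [488.5, 272.0, 235.0]
orientation: [0.24, -3.129, 0.007]
ft_force: [-0.4, 0.3, -2.9]
opening: 21.4
```

```bash
python3 -c "
from look import *
st()
look('r1',{'top':(70,170,190,320),'scene':(340,90,420,240)})
plan([489.7,278.2,222],down(-2.968+2*np.pi),-1,vmax=4,wmax=1)"
```

```text
16.65 p [488.47 271.99 234.99] psi -2.9882 z [-0.0028 -0.0047 -1.    ] F [-0.4   0.27 -2.87] T [ 0.05  0.01 -0.  ] op 21.4 j [ 0.51  0.33 -0.06  1.18 -0.    0.36]
4 rows; end [489.7 278.2 222. ]
[-0.011, 0.035, 0.088, -0.0, -0.0, -0.002, -1.0, -0.011, 0.035, 0.087, -0.001, -0.0, -0.002, -1.0, -0.011, 0.035, 0.088, -0.0, -0.001, -0.003, -1.0, -0.012, 0.035, 0.088, -0.001, -0.0, -0.002, -1.0]
```

View pics/r1.png

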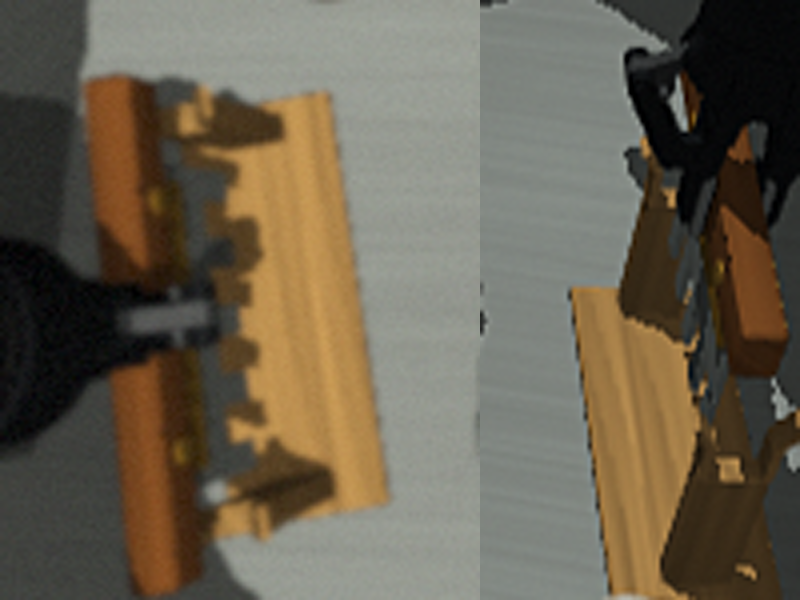

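The comb hangs upright above the rest, 6 mm off to one side as measured. Align, then descend.

{"fn": "servo_tool", "kwargs": {
  "steps": [-0.011, 0.035, 0.088, 0, 0, -0.002, -1, -0.011, 0.035, 0.087, -0.001, 0, -0.002, -1, -0.011, 0.035, 0.088, 0, -0.001, -0.003, -1, -0.012, 0.035, 0.088, -0.001, 0, -0.002, -1, 0, 0, 0, 0, 0, 0, -1, 0, 0, 0, 0, 0, 0, -1]
}}

```text
time: 17.25
ee_pos: [490.9, 279.3, 223.2]
orientation: [-0.273, 3.126, 0.004]
ft_force: [0.1, -0.3, -2.4]
opening: 20.9
```

```bash
python3 -c "
from look import *
st()
plan([489.7,278.2,200],down(-2.968+2*np.pi),-1,vmax=4.9,wmax=1)"
```

```text
17.25 p [490.93 279.3  223.22] psi -2.9676 z [ 0.0038  0.0032 -1.    ] F [ 0.14 -0.32 -2.43] T [ 0.03 -0.01 -0.01] op 20.9 j [ 0.52  0.34 -0.08  1.15  0.    0.34]
5 rows; end [489.7 278.2 200. ]
[0.008, -0.005, 0.116, 0.0, 0.0, 0.0, -1.0, 0.007, -0.005, 0.116, 0.0, 0.001, 0.0, -1.0, 0.007, -0.004, 0.116, 0.0, 0.0, 0.0, -1.0, 0.007, -0.005, 0.116, 0.001, 0.001, 0.0, -1.0, 0.008, -0.004, 0.116, 0.0, 0.0, 0.0, -1.0]
```

{"fn": "servo_tool", "kwargs": {
  "steps": [0.008, -0.005, 0.12, 0, 0, 0, -1, 0.007, -0.005, 0.12, 0, 0.001, 0, -1, 0.007, -0.004, 0.12, 0, 0, 0, -1, 0.007, -0.005, 0.12, 0.001, 0.001, 0, -1, 0, 0, 0, 0, 0, 0, -1, 0, 0, 0, 0, 0, 0, -1]
}}

```text
time: 17.75
ee_pos: [489.6, 278.3, 201.7]
orientation: [0.273, -3.129, 0.0]
ft_force: [-0.5, -0.8, -3.0]
opening: 21.0
```

```bash
python3 -c "
from look import *
st()
look('r2',{'top':(70,170,190,320),'scene':(340,90,420,240)})
plan([489.7,278.2,180],down(-2.968+2*np.pi),-1,vmax=4.9,wmax=1)"
```

```text
17.75 p [489.65 278.32 201.68] psi -2.9674 z [-8.e-04 -2.e-04 -1.e+00] F [-0.48 -0.8  -3.  ] T [-0.01 -0.02 -0.04] op 21.0 j [ 0.52  0.35 -0.11  1.1   0.    0.34]
5 rows; end [489.7 278.2 180. ]
[-0.0, -0.001, 0.11, 0.0, -0.0, 0.0, -1.0, -0.0, -0.001, 0.109, 0.0, -0.0, 0.0, -1.0, -0.0, -0.001, 0.11, 0.0, -0.0, 0.0, -1.0, -0.0, -0.0, 0.109, 0.0, -0.0, 0.0, -1.0, -0.0, -0.001, 0.11, 0.0, -0.0, 0.0, -1.0]
```

View pics/r2.png

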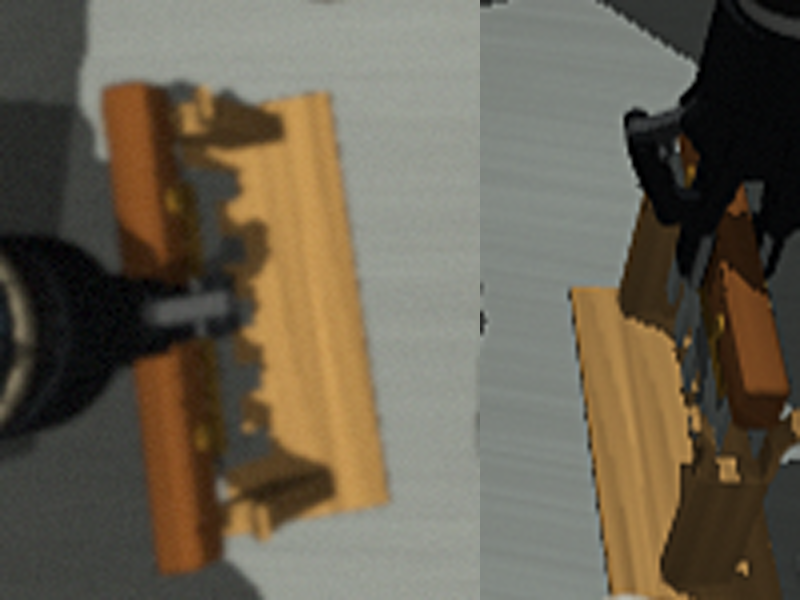

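Position matches the pick-up line. Continue down.

{"fn": "servo_tool", "kwargs": {
  "steps": [0, 0, 0.1, 0, 0, 0, -1, 0, 0, 0.1, 0, 0, 0, -1, 0, 0, 0.1, 0, 0, 0, -1, 0, 0, 0.1, 0, 0, 0, -1, 0, 0, 0, 0, 0, 0, -1, 0, 0, 0, 0, 0, 0, -1]
}}

```text
time: 18.35
ee_pos: [490.0, 278.5, 184.6]
orientation: [-0.273, 3.129, 0.001]
ft_force: [0.3, -0.6, -3.0]
opening: 21.1
```

```bash
python3 -c "
from look import *
st()
plan([489.7,278.2,167],down(-2.968+2*np.pi),-1,vmax=4.9,wmax=1)"
```

```text
18.35 p [489.97 278.48 184.61] psi -2.9675 z [ 2.e-04  4.e-04 -1.e+00] F [ 0.29 -0.61 -2.95] T [ 0.03 -0.02 -0.03] op 21.1 j [ 0.52  0.37 -0.14  1.06  0.    0.34]
4 rows; end [489.7 278.2 167. ]
[0.002, -0.001, 0.11, 0.0, 0.0, 0.0, -1.0, 0.002, -0.002, 0.11, 0.0, 0.0, 0.0, -1.0, 0.002, -0.001, 0.11, 0.0, 0.0, 0.0, -1.0, 0.002, -0.002, 0.11, 0.0, 0.0, 0.0, -1.0]
```

{"fn": "servo_tool", "kwargs": {
  "steps": [0.002, -0.001, 0.11, 0, 0, 0, -1, 0.002, -0.002, 0.11, 0, 0, 0, -1, 0.002, -0.001, 0.11, 0, 0, 0, -1, 0.002, -0.002, 0.08, 0, 0, 0, -1, 0, 0, 0, 0, 0, 0, -1, 0, 0, 0, 0, 0, 0, -1]
}}

```text
time: 18.85
ee_pos: [489.6, 278.1, 166.3]
orientation: [-0.273, 3.13, 0.001]
ft_force: [0.1, 0.8, -3.0]
opening: 21.3
```

```bash
python3 -c "
from look import *
st()
look('r3',{'top':(70,170,190,320),'scene':(340,90,420,240)})"
```

```text
18.85 p [489.63 278.15 166.29] psi -2.9675 z [ 1.e-04  3.e-04 -1.e+00] F [ 0.14  0.81 -3.01] T [-0.06 -0.01  0.02] op 21.3 j [ 0.52  0.38 -0.17  1.02  0.    0.34]
```

View pics/r3.png

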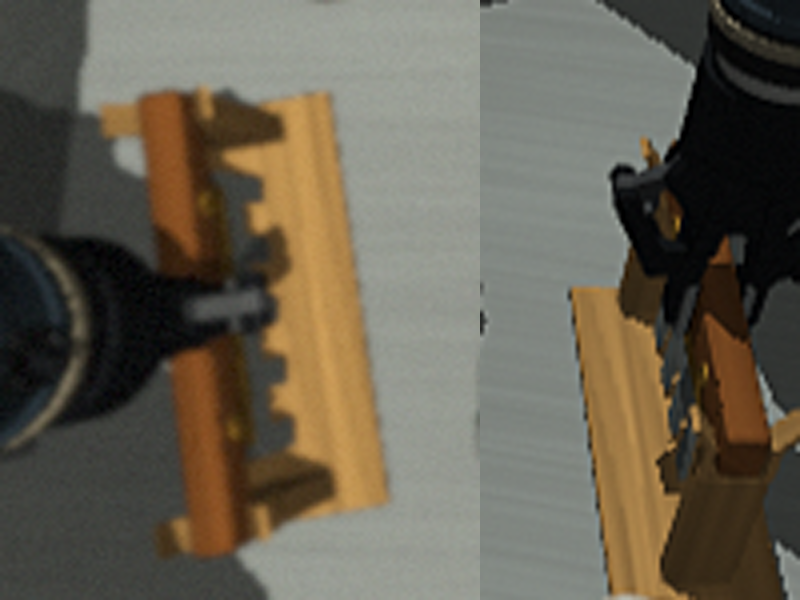

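In the forks with no side force; 4 mm left to the ledges.

{"fn": "servo_tool", "kwargs": {
  "steps": [0, 0, 0.03, 0, 0, 0, -1, 0, 0, 0.03, 0, 0, 0, -1, 0, 0, 0.02, 0, 0, 0, -1]
}}

```text
time: 19.2
ee_pos: [490.0, 278.4, 163.7]
orientation: [-0.273, 3.128, 0.001]
ft_force: [-0.4, -0.4, -2.7]
opening: 21.3
```

{"fn": "servo_tool", "kwargs": {
  "steps": [0, 0, 0.015, 0, 0, 0, -1, 0, 0, 0.01, 0, 0, 0, -1]
}}

```text
time: 19.37
ee_pos: [490.1, 278.4, 162.6]
orientation: [-0.273, 3.128, 0.002]
ft_force: [-0.3, 0.2, -2.5]
opening: 21.3
```

```bash
python3 -c "
from look import *
st()"
```

```text
19.37 p [490.08 278.4  162.62] psi -2.9675 z [ 0.0015  0.0011 -1.    ] F [-0.26  0.19 -2.45] T [0.06 0.01 0.04] op 21.3 j [ 0.52  0.38 -0.18  1.01  0.    0.34]
```

{"fn": "servo_tool", "kwargs": {
  "steps": [0, 0, 0.01, 0, 0, 0, -1, 0, 0, 0.01, 0, 0, 0, -1, 0, 0, 0.01, 0, 0, 0, -1]
}}

```text
time: 19.62
ee_pos: [490.0, 278.4, 162.4]
orientation: [-0.273, 3.127, 0.002]
ft_force: [-2.1, -0.8, 3.8]
opening: 21.3
```

```bash
python3 -c "
from look import *
st()"
```

```text
19.62 p [490.04 278.39 162.45] psi -2.9674 z [ 0.0023  0.0015 -1.    ] F [-2.07 -0.76  3.81] T [-0.22  0.32  0.01] op 21.3 j [ 0.52  0.38 -0.18  1.    0.    0.34]
```

Seated on the ledges (force reversed to +3.8 N at z 162.4, the pick-up height). Release.

{"fn": "servo_tool", "kwargs": {
  "steps": [0, 0, 0, 0, 0, 0, -0.3, 0, 0, 0, 0, 0, 0, 0, 0, 0, 0, 0, 0, 0, 0.4, 0, 0, 0, 0, 0, 0, 1, 0, 0, 0, 0, 0, 0, 1, 0, 0, 0, 0, 0, 0, 1, 0, 0, 0, 0, 0, 0, 1]
}}

```text
time: 20.2
ee_pos: [491.0, 278.9, 162.9]
orientation: [-0.273, 3.125, 0.004]
ft_force: [0.0, -0.8, -0.2]
opening: 85.2
```

{"fn": "servo_tool", "kwargs": {
  "steps": [0, 0, -0.1, 0, 0, 0, 1, 0, 0, -0.3, 0, 0, 0, 1, 0, 0, -0.6, 0, 0, 0, 1, 0, 0, -0.9, 0, 0, 0, 1, 0, 0, -0.9, 0, 0, 0, 1, -0.3, 0, -0.9, 0, 0, 0, 1, 0.8, 0, 0, 0, 0, 0, 1, 0.8, 0, 0, 0, 0, 0, 1, 0.8, 0, 0, 0, 0, 0, 1, 0.8, 0, 0, 0, 0, 0, 1, 0, 0, 0, 0, 0, 0, 1, 0, 0, 0, 0, 0, 0, 1]
}}

```text
time: 21.2
ee_pos: [377.3, 260.2, 324.0]
orientation: [-0.27, 3.113, 0.015]
ft_force: [0.0, 0.5, 0.2]
opening: 85.5
```

```bash
python3 -c "
from look import *
st()
look('e1',{'top':(80,120,320,320),'scene':(180,100,430,280)},1.6)
for n,(x0,y0,x1,y1) in {'top':(180,130,320,300)}.items():
    f=cv2.imread('pics/raw_top_e1.png');cv2.imwrite('pics/e1t.png',cv2.resize(f[y0:y1,x0:x1],None,fx=3.5,fy=3.5,interpolation=cv2.INTER_CUBIC))
f=cv2.imread('pics/raw_top_e1.png')[180:320,90:180]; s=cv2.imread('pics/raw_scene_e1.png')[115:255,350:425]
cv2.imwrite('pics/e1r.png',cv2.resize(np.hstack([f,s]),None,fx=4,fy=4,interpolation=cv2.INTER_CUBIC))"
```

```text
21.2 p [377.26 260.24 324.01] psi -2.9688 z [ 0.0164  0.0108 -0.9998] F [0.04 0.52 0.22] T [ 0.01 -0.01 -0.02] op 85.5 j [ 0.6   0.1  -0.13  1.32 -0.    0.43]
```

View pics/e1.png

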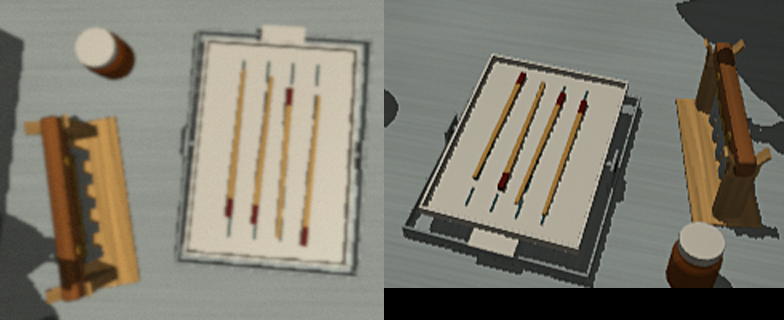

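View pics/e1t.png

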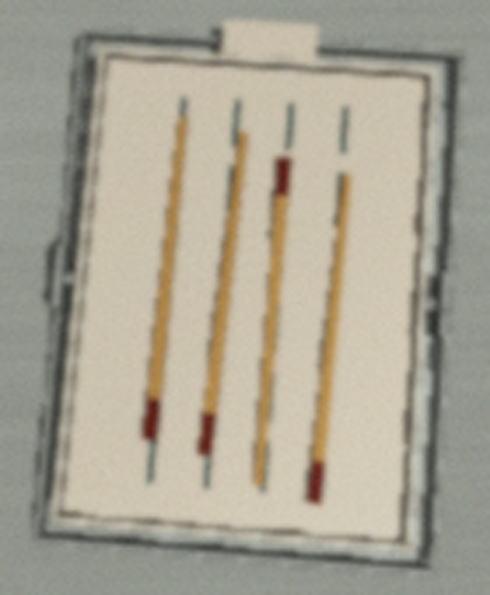

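View pics/e1r.png

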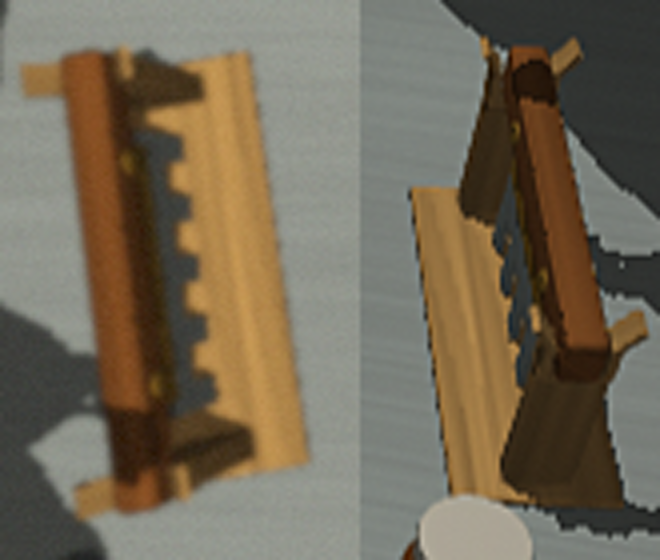

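```bash
python3 -c "
from sticks import *
sticks('top',{'D':((346,175),(315,500)),'C':((258,485),(283,158)),'B':((242,133),(205,454)),'A':((182,118),(149,438))},(180,130),3.5,3.5)
from plan import st
st()
from bench import hand_in
print(hand_in())"
```

```text
D [[74.3, -54.1], [-122.0, -47.6]] mid [-23.8 -50.9] ang -0.033 len 196.0
C [[-116.0, -13.5], [82.0, -14.8]] mid [-17.  -14.1] ang -0.007 len 198.0
B [[97.0, 11.9], [-100.2, 19.1]] mid [-1.6 15.5] ang -0.036 len 197.0
A [[104.3, 50.1], [-93.3, 53.2]] mid [ 5.5 51.6] ang -0.015 len 198.0
21.3 p [378.12 260.38 323.74] psi -2.9694 z [ 0.0158  0.0104 -0.9998] F [ 0.61  0.26 -0.4 ] T [-0.04  0.03 -0.1 ] op 85.3 j [ 0.6   0.11 -0.13  1.32 -0.    0.43]
the job is handed in; nothing more can be done
None
```

I combed all four sticks straight over their own rows, hung the comb back in its rest and handed the job in at 21.3 s. `hand_in()` reports no verdict, so what follows is my own measurement.

**Combing:** I set the teeth down between the sticks near the middle of the deck. They went out to about x = +95 mm, then back to about x = −104 mm. A further 7 mm sideways nudge at the near end straightened the sticks more. At each end I held the teeth in light contact for a moment. The highest contact I read off the wrist force, allowing for the comb's weight, was about 6 N; readings come only at the end of each move, so a brief peak could have been missed.

**Final stick check (top camera):**

| Row (y, mm) | Stick middle (y, mm) | Angle (rad) |
|---|---|---|
| +51 | 51.6 | −0.015 |
| +17 | 15.5 | −0.036 |
| −17 | −14.1 | −0.007 |
| −51 | −50.9 | −0.033 |

An earlier check with the scene camera agreed within about 1 mm and 0.015 rad.

**Comb and surroundings:** The comb came to rest at its pick-up height and, in the last pictures, looks the same as at the start. The gripper is open and about 110 mm clear of the seat. The jar stands in the last pictures, but I did not measure the bowl, jar or mug at the end; the arm felt no contact near them.

**Disagreement:** Two estimates of where the comb's centre sits along the grip differed by about 2 to 3 mm. That was within the room the gaps leave, so I set the comb by eye against the sticks and slots.

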